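# Shock check of covered sample cans

### The arm

A 7-joint arm with a two-finger parallel gripper is mounted at the origin on the work surface. World frame = base frame: x ahead of the robot, y to its left, z up, the work surface at z = 0. Lengths are in mm, angles in rad, forces in N, time in s.
With the tool pointing down it reaches from about 425 to 875 mm from the base axis. Payload 8.4 kg.
Tool frame: the origin (TCP) lies at the very end of the fingers, on their centre line; the grasp point (between the pads) lies 19 mm behind it (hold_point_z is the distance from the TCP to the grasp point, in mm); z points along the fingers, y is the line along which they close (so a half turn about z gives the same grasp; the last joint's range is limited). The gripper opens to 87 mm and grips with 3 to 60 N. Pads are 19 mm wide; open, the fingers measure 117 mm over their backs; the gripper's body (75 mm by 190 mm) begins 51 mm behind the grasp point.
Start: joints at [-1.242, 0.333, 0.04, 1.465, -0.013, 1.343, -0.059], TCP at [269.663, 591.393, 222.546] pointing down, gripper open.
Joint ranges: [-2.58, 2.58], [-0.38, 2.09], [-1.3, 1.39], [0.25, 2.4], [-1.5, 4.64], [0.08, 2.09], [-2.65, 2.65]. Speed limits (rad/s): [2.22, 2.22, 2.79, 2.79, 3.14, 3.14, 3.14].

### API

Orientations are given as a rotation vector (axis times angle).
In Python, from bench import observe, grab_frame, camera_info, job_done, hold_point_z gives the robot as it stands. The module is installed in compiled form; this text tells all that it offers.
- The arm moves only by the tool arm_command, never from a script. Its argument "deltas" is a list of rows, each a list of 5 numbers: the shift along the tool's x, y, z in m, then the turn about the tool's z in degrees, then the closure, from 0 (fully open) to 1 (shut). In form: [[x, y, z, twist, gripper], ...]. A call has 1 to 8 rows; each row is the pose to reach, as a shift and turn from the pose commanded when the call began, along the tool's axes at that moment; what a row does not reach only later rows make up. A row lasts 1/12 s, in which the tool goes at most 41.7 mm and 7.16 degrees, less where a joint would pass 70% of its speed; a pose out of reach is approached as far as the arm can. A call with a gripper value outside its range is refused whole. The fingers move at their own pace and stop on an object; the grip force is fixed at half the most. Time passes only in rows, so rows that repeat a pose let the fingers close. It gives the time, the measured TCP pose, the force, the opening and the grip force at its end, in the units of the state.
- observe(): the state, without advancing time (a new reading comes with each control period).
- grab_frame(name): name is "scene" or "top" or "wrist"; returns the picture (480x640x3 uint8, red, green, blue); there is no depth.
- camera_info(name): a dict with "mtx" (3x3 intrinsics, pixels), "eye" and "attitude" of the camera in the world. Camera axes: x right, y up, looking along -z (the intrinsics and any distortion apply to the point x, -y, -z); pixel columns grow to the right and rows downward; lengths in mm; the calibration is good to about 2 mm. The wrist camera is an equidistant fisheye: a pixel r from the principal point sees the ray r / f radians off the axis. A picture is of the moment at which its call begins: read the wrist's pose just before it. camera_info takes no time and is no camera call; for the wrist camera it gives the pose at the moment of the call.
- job_done(): hands the job in; it is judged then, once.
The state is a dict: "t": time; "qpos": joint angles; "joint_velocities": joint speeds; "joint_efforts": joint torques, N m; "ee_pos": TCP position; "tool_rot": TCP orientation; "force": force on the tool from outside, world axes, zero at the start; "wrist_torque": the same for the moment, N m; "gripper_width": finger opening in mm; "grasp_force": force on a finger pad.
Only numpy, scipy, OpenCV 4.12 (cv2) and the standard library are available. Lean on these libraries where they do the work, as an engineer would, in place of code of your own. Each camera call takes 0.05 s, during which the arm holds its last target. There are 200 camera calls.

### The job

Shock-check the open sample cans: put a cover on every can, fully seated and level, and have all of them standing upright, wholly on the tester's deck. Only when all are loaded and covered, draw the striker back by its grip plate until the sear catches and holds it by itself, let go, then press the sear's thumb pad to fire it. Finish with every can still covered and standing on the deck, the striker home, and the other things on the bench left about where they are.

Things in the scene. Friction and masses are not known exactly. Their poses are not given: they have to be found in the camera images.
- can1: an open aluminium sample can, 54 mm outside diameter, 60 mm tall, about 0.15 kg, wall 3 mm, mouth 48 mm; plain cylinder, standing upright on the bench at the start; origin at the centre of its underside, z up. Three or four of the four cans are present in a run, the others are absent.
- can2: an open aluminium sample can, 54 mm outside diameter, 60 mm tall, about 0.15 kg, wall 3 mm, mouth 48 mm; plain cylinder, standing upright on the bench at the start; origin at the centre of its underside, z up. Three or four of the four cans are present in a run, the others are absent.
- can3: an open aluminium sample can, 54 mm outside diameter, 60 mm tall, about 0.15 kg, wall 3 mm, mouth 48 mm; plain cylinder, standing upright on the bench at the start; origin at the centre of its underside, z up. Three or four of the four cans are present in a run, the others are absent.
- can4: an open aluminium sample can, 54 mm outside diameter, 60 mm tall, about 0.15 kg, wall 3 mm, mouth 48 mm; plain cylinder, standing upright on the bench at the start; origin at the centre of its underside, z up. Three or four of the four cans are present in a run, the others are absent.
- cover1: loose steel cover, 0.045 kg, lying knob up: disc 56 mm wide, 4 mm thick, underside 8 mm above the origin; below it a 40 mm round spigot 8 mm deep that drops into a can's mouth; on top a black knob 16 mm wide, 12 to 34 mm above the origin. Origin: centre of the spigot's underside, z up. Seated, it is 52 mm above the can's origin. All four alike, always present, fit any can; a spare is left over.
- cover2: loose steel cover, 0.045 kg, lying knob up: disc 56 mm wide, 4 mm thick, underside 8 mm above the origin; below it a 40 mm round spigot 8 mm deep that drops into a can's mouth; on top a black knob 16 mm wide, 12 to 34 mm above the origin. Origin: centre of the spigot's underside, z up. Seated, it is 52 mm above the can's origin. All four alike, always present, fit any can; a spare is left over.
- cover3: loose steel cover, 0.045 kg, lying knob up: disc 56 mm wide, 4 mm thick, underside 8 mm above the origin; below it a 40 mm round spigot 8 mm deep that drops into a can's mouth; on top a black knob 16 mm wide, 12 to 34 mm above the origin. Origin: centre of the spigot's underside, z up. Seated, it is 52 mm above the can's origin. All four alike, always present, fit any can; a spare is left over.
- cover4: loose steel cover, 0.045 kg, lying knob up: disc 56 mm wide, 4 mm thick, underside 8 mm above the origin; below it a 40 mm round spigot 8 mm deep that drops into a can's mouth; on top a black knob 16 mm wide, 12 to 34 mm above the origin. Origin: centre of the spigot's underside, z up. Seated, it is 52 mm above the can's origin. All four alike, always present, fit any can; a spare is left over.
- tester: fixed bench shock tester: white base plate 200 mm (x) by 420 mm (y), 26 mm high, carrying deck, striker and sear. Origin on the bench under the deck's centre, base from y = +105 to -315 mm. The striker rod lies along -y of this frame, axis 75 mm above the bench, in two aluminium guides 50 mm wide (x), 90 mm tall, at y = -118 and -198 mm.
- deck_mid (a point): centre of the top of the deck, a flat rubber-faced steel square 190 x 190 mm, 50 mm above the bench; axes as the tester's. On its -y edge stands an anvil block 50 mm wide (x), 14 mm thick, rising 41 mm above the deck, which the striker hits; the blow jolts the deck a few mm in y. Four cans fit in a 2 x 2 square of 90 mm pitch.
- striker (a joint): travel of the sprung striker, m: 0 with its nose on the anvil, growing as it is drawn back along the tester's -y. The sear snaps in behind its cross pin at 0.049: draw to 0.051 to 0.055 (stop at 0.056) and let go; latched it rests near 0.048. Spring 5 N at 0, 15 N at full draw; passing the sear adds up to 8 N. Let go unlatched, it springs home.
- striker_grip (a point): point to grip on the striker's black upright grip plate: the plate is 44 mm wide (tester x), 14 mm thick (tester y, the way it is pulled), and reaches from 55 mm below to 10 mm above this point, which lies 115 mm above the bench at the centre of the plate; moves with the striker. Its near guide face is 32 mm away when the striker is home. Axes as the tester's.
- sear (a joint): how far the sear is pressed down, in m: 0 up (sprung), 0.013 at its stop; pressing it 6 to 11 mm frees a latched striker. Force to press 3 N at the top to 8 N at the stop.
- sear_pad (a point): centre of the top of the sear's round black thumb pad, 34 mm in diameter, 85 mm above the bench when up, beside the rod on the tester's -x side; pressed straight down to trip the sear; moves with it.
- fitting: a brass pipe fitting, 40 mm wide and 55 mm tall; not part of the job, to be left where it is; origin at the middle of its underside.
- jar: a closed amber jar, 52 mm wide and 70 mm tall, standing; not part of the job, to be left where it is; origin at the middle of its underside.
- wrench: a flat steel wrench lying; not part of the job, to be left where it is; origin at the middle of its length, long axis x.
- screwdriver: a screwdriver lying; not part of the job, to be left where it is; origin at the middle of its length, long axis x.
- carton: a cardboard carton 80 x 120 x 60 mm; not part of the job, to be left where it is; origin at the middle of its underside.
- bottle: an amber bottle, 64 mm wide and 150 mm tall, standing; not part of the job, to be left where it is; origin at the middle of its underside.

How it is judged:
By the outcome, as a careful person would: the job done as asked, in the order asked, and still so for the second after the job is handed in, with the robot touching nothing.
Of can1, can2, can3, can4 only 3 to 4 are there at a start; the rules pass over those that are not, and their reading is None.
At some moment in a run one of can1, can2, can3, can4, cover1, cover2, cover3, cover4 may be knocked a few centimetres aside while the robot is not near it.
Once in a run the grip may slacken for a moment while it holds something.
It also fails if it takes over 210 s, if anything falls off the work surface, if the arm or the gripper's body presses on something with over 40 N, if the wrist force passes 120 N, or if a joint passes its speed limit or range.

## Working session

There is one attempt and no reset: what is moved stays moved. The work goes in short steps, Python scripts to look and compute and a tool call to move; the robot and the scene stay as the last step left them, time stands still between calls to the robot, and variables do not carry over. Pictures are saved under pics/ and viewed, at most 14 in all, crops included, and the job is handed in when it is done.

Besides the shell and the picture viewer there is one more tool, called in YAML: its name, and indented under it one key for each argument. arm_command: Moves the arm, as the interface text tells. Its arguments: {"type":"object","properties":{"deltas":{"type":"array","items":{"type":"array","items":{"type":"number"}}}},"required":["deltas"]}

```bash
mkdir -p pics
python3 - <<'E'
from bench import *
import cv2
print(observe(), hold_point_z)
for n in("scene","top","wrist"):
    c=camera_info(n);print(n,c)
    cv2.imwrite(f"pics/{n}0.png",grab_frame(n)[...,::-1])
E
```

```text
{'t': 0.0, 'qpos': array([-1.24217278,  0.33394487,  0.0398561 ,  1.46625058, -0.01339048,
        1.34330442, -0.05847799]), 'joint_velocities': array([-0.00159583, -0.00160314,  0.00240849,  0.00011098, -0.00054006,
       -0.00086925, -0.00071122]), 'joint_efforts': array([-4.42362798e-04, -6.56357503e+01,  1.33523751e+00, -4.03810430e+01,
       -5.97088435e-02,  4.45234228e-02,  1.72572827e-04]), 'ee_pos': array([269.50686135, 590.98545008, 221.64720862]), 'tool_rot': array([-6.66823611e-01, -3.06976757e+00,  2.55190937e-03]), 'force': array([-0.18585049, -1.28729456,  0.89550545]), 'wrist_torque': array([-0.00848012, -0.03165186,  0.01422706]), 'grasp_force': 0.0, 'gripper_width': 87.08182205499646} 18.700000000000003
scene {'mtx': array([[579.68534635,   0.        , 317.61419357],
       [  0.        , 579.68534635, 240.75957507],
       [  0.        ,   0.        ,   1.        ]]), 'eye': array([1338.95656929,  261.36802272,  832.14649844]), 'attitude': array([0.61578597, 0.77970437, 1.72096316])}
top {'mtx': array([[489.72316212,   0.        , 319.60258737],
       [  0.        , 489.72316212, 232.29118291],
       [  0.        ,   0.        ,   1.        ]]), 'eye': array([ 418.90538276,   41.53300151, 1068.55965665]), 'attitude': array([ 0.06891348, -0.06971219, -1.55896792])}
wrist {'mtx': array([[371.64829954,   0.        , 327.45677135],
       [  0.        , 371.64829954, 239.61689626],
       [  0.        ,   0.        ,   1.        ]]), 'eye': array([192.95184192, 626.41210861, 383.68431598]), 'attitude': array([-0.2750977 , -0.17483972,  1.13336967])}
```

View pics/top0.png

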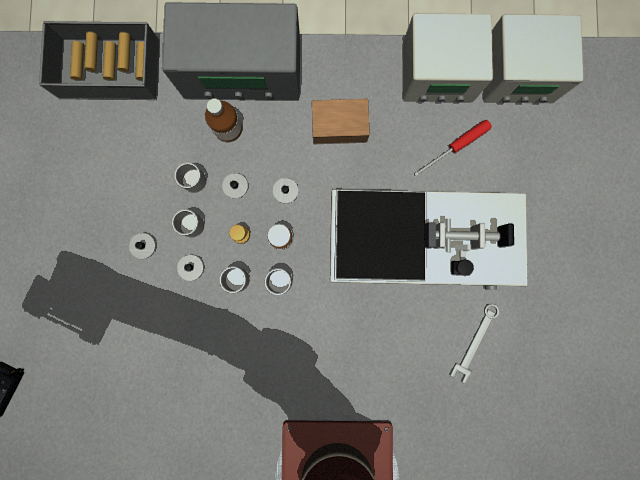

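View pics/scene0.png

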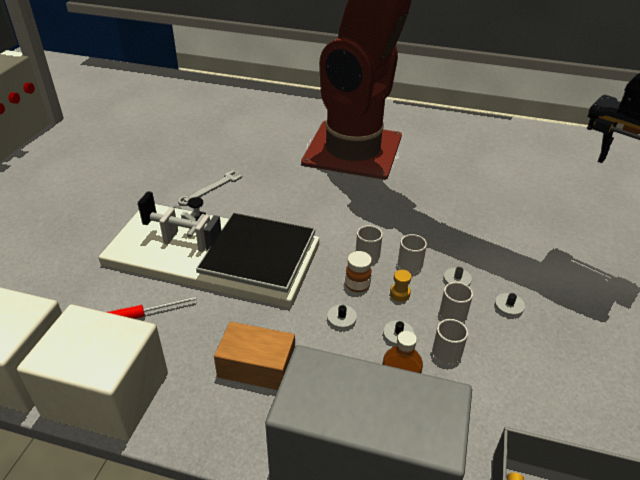

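The top view shows cans near (190,176), (187,222), (235,279) and (279,281). Covers are at (235,185), (286,190), (142,245) and (190,267). The jar is at (280,236), the fitting at (239,233), the tester deck at (381,236), the grip plate at (506,235) and the pad at (462,267).

```bash
cat > h.py <<'E'
from bench import *
import numpy as np, cv2, sys
from scipy.spatial.transform import Rotation as R
def ray(n,uv,c=None):
    c=c or camera_info(n);K=c['mtx'];uv=np.atleast_2d(np.float64(uv))
    d=(uv-[K[0,2],K[1,2]])/[K[0,0],K[1,1]]
    if n=='wrist':
        r=np.linalg.norm(d,axis=1,keepdims=True)+1e-9
        d=np.c_[d/r*np.sin(r),np.cos(r)]
    else: d=np.c_[d,np.ones(len(d))]
    return c['eye'],R.from_rotvec(c['attitude']).apply(d*[1,-1,-1])
def pt(n,uv,z,c=None):
    e,d=ray(n,uv,c);return e+d*((z-e[2])/d[:,2:])
def proj(n,p,c=None):
    c=c or camera_info(n);K=c['mtx'];q=R.from_rotvec(c['attitude']).inv().apply(np.atleast_2d(p)-c['eye'])*[1,-1,-1]
    if n=='wrist':
        r=np.linalg.norm(q[:,:2],axis=1,keepdims=True)+1e-9
        d=q[:,:2]/r*np.arctan2(r,q[:,2:])
    else: d=q[:,:2]/q[:,2:]
    return d*[K[0,0],K[1,1]]+[K[0,2],K[1,2]]
def go(p,yaw=None):
    "tool-frame shift (m) and twist from measured pose to world p; yaw=deg of tool y axis in world (mod 180)"
    o=observe();T=R.from_rotvec(o['tool_rot']);s=T.inv().apply(np.array(p)-o['ee_pos'])/1000
    y=T.as_matrix()[:,1];cur=np.degrees(np.arctan2(y[1],y[0]));tw=0
    if yaw is not None: tw=-((yaw-cur+90)%180-90)
    print('t',round(o['t'],2),'ee',o['ee_pos'].round(1),'yawY',cur.round(1),'q7',o['qpos'][6].round(2),'w',o['gripper_width'].round(1),'d',s.round(4),'tw',round(float(tw),1),'rows',int(np.ceil(max(np.linalg.norm(s)/.0417,abs(tw)/7.16))))
def blobs(m,amin,amax):
    n,_,st,ce=cv2.connectedComponentsWithStats(m.astype(np.uint8))
    return [(ce[i],st[i]) for i in range(1,n) if amin<=st[i,4]<=amax]
E
python3 - <<'E'
from h import *
im=cv2.imread('pics/top0.png');g=cv2.cvtColor(im,cv2.COLOR_BGR2GRAY)
cv2.imwrite('pics/topc.png',cv2.resize(im[150:300,115:315],None,fx=4,fy=4,interpolation=cv2.INTER_CUBIC))
cv2.imwrite('pics/topt.png',cv2.resize(im[175:300,325:535],None,fx=3.8,fy=3.8,interpolation=cv2.INTER_CUBIC))
for c,s in blobs(g<45,8,9000):
    if s[1]>100 and s[1]<300 and s[0]>110: print(c.round(1),s,pt('top',c,34)[0].round(0),pt('top',c,50)[0].round(0))
for n,u,z in [('can',(190,175),60),('can',(187,221),60),('can',(235,278),60),('can',(279,279),60),('jar',(280,236),70)]: print(n,pt('top',u,z)[0].round(0))
E
```

```text
[229.9 124.8] [215 112  22  20  61] [742. 238.  34.] [737. 235.  50.]
[237.2 134.9] [230 127  12  14  24] [720. 222.  34.] [715. 219.  50.]
[316.8 137.1] [314 137   7   2   8] [717.  50.  34.] [712.  50.  50.]
[346.6 136.1] [341 136  12   2  13] [720. -15.  34.] [715. -14.  50.]
[349.7 140.3] [347 139   6   3   9] [710. -21.  34.] [706. -20.  50.]
[359.7 140.4] [354 139  13   3  21] [711. -43.  34.] [706. -41.  50.]
[451.5 147.9] [449 144   6   9  17] [ 696. -241.   34.] [ 692. -236.   50.]
[233.9 183.9] [230 181   8   7  39] [613. 226.  34.] [610. 223.  50.]
[285.1 188.8] [282 186   7   7  36] [603. 116.  34.] [600. 115.  50.]
[381.3 234.8] [ 337  191   92   88 7664] [507. -89.  34.] [505. -87.  50.]
[505.8 234.8] [497 224  17  23 321] [ 509. -353.   34.] [ 508. -347.   50.]
[139.8 244.9] [135 242  10   7  51] [480. 421.  34.] [479. 416.  50.]
[461.5 266.2] [451 260  22  15 221] [ 442. -258.   34.] [ 442. -254.   50.]
[188.6 266.6] [185 264   8   7  39] [435. 317.  34.] [435. 312.  50.]
can [625. 313.  60.]
can [529. 316.  60.]
can [412. 214.  60.]
can [411. 124.  60.]
jar [499. 122.  70.]
```

View pics/topc.png

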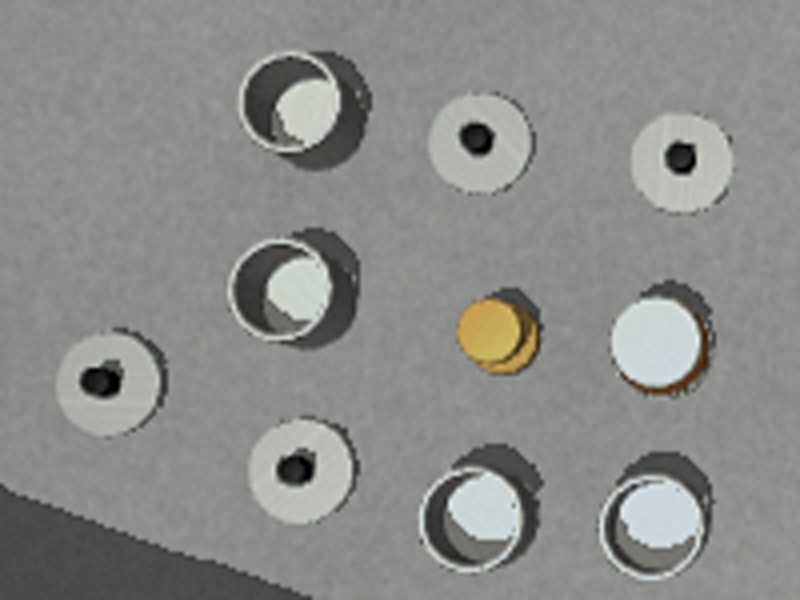

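View pics/topt.png

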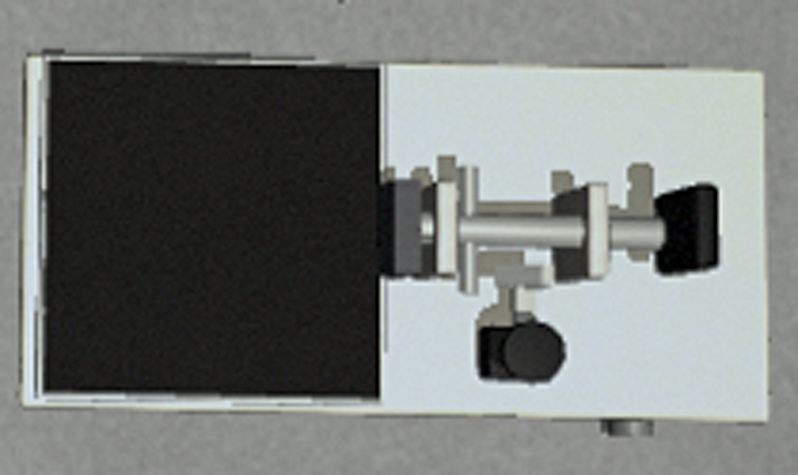

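The crops show rims A at (187.5,175.5), B at (185,222), C at (233,280) and D at (278,281.5). Deck corners are clean and centred at about (381,236), with the plate and pad as above. Next I compute the deck yaw and the first approach.

Run:
```python
from h import *
cr=np.array([[48,62],[381,66],[380,399],[42,397]])/3.8+[325,175]-.37
p=pt('top',cr,50)[:,:2];print(p.round(1),p.mean(0).round(1),[np.degrees(np.arctan2(*(p[i]-p[j])[::-1])).round(2) for i,j in((0,1),(3,2),(0,3),(1,2))])
for n,u in zip('ABCD',[(187.1,175.1),(184.9,221.9),(232.6,279.6),(277.6,281.1)]): print(n,pt('top',u,60)[0].round(1))
go((430,225,230),45)
```

```text
[[ 596.9    5.3]
 [ 596.6 -179.1]
 [ 413.1 -177. ]
 [ 412.2    7.2]] [504.7 -85.9] [np.float64(89.93), np.float64(90.27), np.float64(-0.58), np.float64(-0.65)]
A [625.2 319.5  60. ]
B [526.9 320.7  60. ]
C [409.  218.8  60. ]
D [406.9 126.5  60. ]Traceback (most recent call last):
  File "<stdin>", line 5, in <module>
  File "h.py", line 26, in go
    print('t',round(o['t'],2),'ee',o['ee_pos'].round(1),'yawY',cur.round(1),'q7',o['qpos'][6].round(2),'w',o['gripper_width'].round(1),'d',s.round(4),'tw',round(float(tw),1),'rows',int(np.ceil(max(np.linalg.norm(s)/.0417,abs(tw)/7.16))))
                                                                                                           ^^^^^^^^^^^^^^^^^^^^^^^^
AttributeError: 'float' object has no attribute 'round'
```

```bash
sed -i "s/o\['gripper_width'\].round(1)/round(float(o['gripper_width']),1)/" h.py
python3 - <<'E'
from h import *
go((430,225,230),45)
E
```

```text
t 0.15 ee [269.5 591.1 221.9] yawY 65.5 q7 -0.06 w 87.0 d [-0.2979 -0.2665 -0.0078] tw 20.5 rows 10
```

arm_command:
  deltas:
    - [-0.03,-0.026,0,5,0]
    - [-0.06,-0.052,0,10,0]
    - [-0.09,-0.08,0,15,0]
    - [-0.12,-0.106,0,20,0]
    - [-0.15,-0.133,0,20,0]
    - [-0.18,-0.16,0,20,0]
    - [-0.21,-0.187,0,20,0]
    - [-0.21,-0.187,0,20,0]

```text
t: 0.82
ee_pos: [387.3, 326.3, 222.9]
tool_rot: [1.203, 2.9, -0.002]
force: [0.3, -0.2, 0.4]
gripper_width: 86.9
grasp_force: 0.0
```

Run:
```python
from h import *
go((430,225,230),45)
```

```text
t 0.82 ee [387.3 326.3 222.9] yawY 44.9 q7 0.0 w 86.9 d [-0.1019 -0.0413 -0.0069] tw -0.1 rows 3
```

arm_command:
  deltas:
    - [-0.034,-0.013,-0.003,0,0]
    - [-0.068,-0.026,-0.006,0,0]
    - [-0.102,-0.041,-0.006,0,0]
    - [-0.102,-0.041,-0.006,0,0]

```text
t: 1.15
ee_pos: [430.2, 226.4, 229.0]
tool_rot: [1.202, 2.901, -0.001]
force: [0.0, -0.8, 0.5]
gripper_width: 86.8
grasp_force: 0.0
```

Run:
```python
from h import *
c=camera_info('wrist');im=grab_frame('wrist');cv2.imwrite('pics/w1.png',im[...,::-1]);print(c['eye'],c['attitude'])
for n,p in dict(C=(409,219,60),D=(407,126.5,60),A=(625,319,60),B=(527,320,60),c1=(435,317,34),c2=(603,116,34)).items(): print(n,proj('wrist',p,c).round(0))
go((409,219,100),45)
```

```text
[370.37317184 286.32826387 390.74662903] [-0.29436288 -0.12156616  0.77825805]
C [[305. 207.]]
D [[239. 271.]]
A [[516. 284.]]
B [[467. 221.]]
c1 [[397. 150.]]
c2 [[364. 374.]]
t 1.2 ee [428.7 229.8 228.8] yawY 45.1 q7 0.2 w 87.0 d [ 0.0064 -0.0216  0.1288] tw 0.1 rows 4
```

View pics/w1.png

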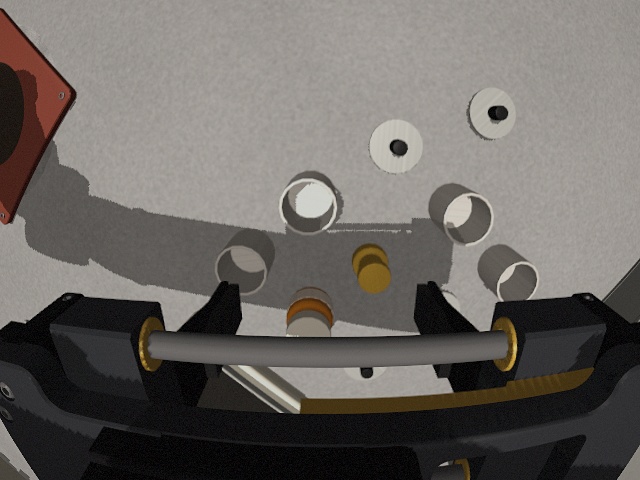

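Run:
```python
from h import *
c=dict(camera_info('wrist'));c['eye']=np.array([370.373,286.328,390.747]);c['attitude']=np.array([-0.29436288,-0.12156616,0.77825805])
print(pt('wrist',[(308.5,206),(241.5,270),(517.5,282),(469,218)],60,c).round(1));print(pt('wrist',[(398,147),(498,113)],34,c).round(1))
go((409,219,100),45)
```

```text
[[410.3 221.8  60. ]
 [407.8 129.5  60. ]
 [623.5 321.6  60. ]
 [526.4 323.2  60. ]]
[[433.1 319.6  34. ]
 [478.2 422.1  34. ]]
t 1.2 ee [428.7 229.8 228.8] yawY 45.1 q7 0.2 w 87.0 d [ 0.0064 -0.0216  0.1288] tw 0.1 rows 4
```

arm_command:
  deltas:
    - [0.003,-0.01,0.04,0,0]
    - [0.0065,-0.0195,0.08,0,0]
    - [0.0065,-0.0195,0.12,0,0]
    - [0.0065,-0.0195,0.129,0,0]
    - [0.0065,-0.0195,0.129,0,0]
    - [0.0065,-0.0195,0.129,0,0]

```text
t: 1.7
ee_pos: [409.3, 224.9, 100.7]
tool_rot: [1.189, 2.908, 0.0]
force: [1.5, 0.4, 0.6]
gripper_width: 87.2
grasp_force: 0.0
```

Run:
```python
from h import *
go((410,220.5,24),45)
c=camera_info('wrist');im=grab_frame('wrist');cv2.imwrite('pics/w2.png',im[...,::-1])
print(proj('wrist',(410,220.5,60),c),proj('wrist',(437,220.5,60),c))
go((410,220.5,24),45)
```

```text
t 1.7 ee [409.3 224.9 100.7] yawY 45.5 q7 0.22 w 87.2 d [-0.0036 -0.0027  0.0767] tw 0.5 rows 2
[[322.91501231 277.10183772]] [[353.86015182 305.65342115]]
t 1.75 ee [410.  225.3 101.5] yawY 45.5 q7 0.22 w 87.0 d [-0.0033 -0.0036  0.0775] tw 0.5 rows 2
```

View pics/w2.png

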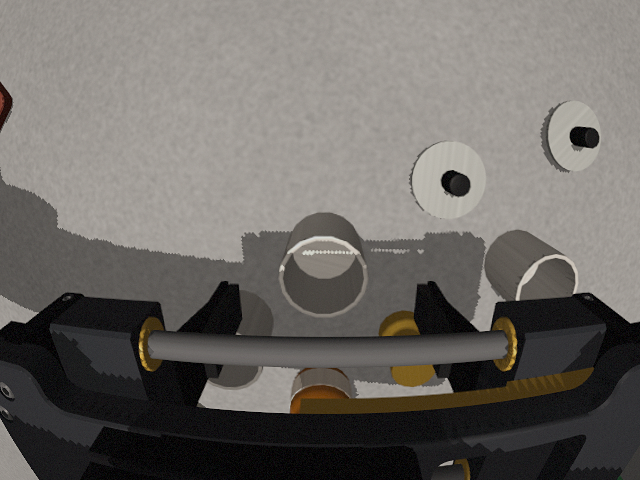

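The rim is centred at (323.5,276.5), matching the predicted (323,277), so I'm descending and gripping.

arm_command:
  deltas:
    - [-0.0033,-0.0036,0.03,0,0]
    - [-0.0033,-0.0036,0.06,0,0]
    - [-0.0033,-0.0036,0.077,0,0]
    - [-0.0033,-0.0036,0.077,0,0]
    - [-0.0033,-0.0036,0.077,0,1]
    - [-0.0033,-0.0036,0.077,0,1]
    - [-0.0033,-0.0036,0.077,0,1]
    - [-0.0033,-0.0036,0.077,0,1]

```text
t: 2.42
ee_pos: [409.7, 220.0, 24.2]
tool_rot: [1.189, 2.906, 0.004]
force: [0.4, 0.1, -0.3]
gripper_width: 68.1
grasp_force: 0.0
```

arm_command:
  deltas:
    - [0,0,0,0,1]
    - [0,0,0,0,1]
    - [0,0,0,0,1]
    - [0,0,-0.005,0,1]

```text
t: 2.75
ee_pos: [408.2, 218.8, 27.2]
tool_rot: [-1.19, -2.907, 0.002]
force: [-0.4, -0.4, -1.7]
gripper_width: 52.5
grasp_force: 30.0
```

Run:
```python
from h import *
o=observe();print(o['grasp_force'],o['force'])
go((460,-130,180),45)
```

```text
29.965912779865675 [-0.41193231 -0.35955631 -1.69516893]
t 2.75 ee [408.2 218.8  27.2] yawY 45.5 q7 0.27 w 52.5 d [-0.2815 -0.2126 -0.1526] tw 0.5 rows 10
```

arm_command:
  deltas:
    - [0,0,-0.04,0,1]
    - [0,0,-0.08,0,1]
    - [0,0,-0.12,0,1]
    - [-0.01,-0.008,-0.15,0,1]
    - [-0.038,-0.028,-0.15,0,1]
    - [-0.068,-0.051,-0.15,0,1]
    - [-0.1,-0.075,-0.15,0,1]
    - [-0.13,-0.098,-0.15,0,1]

```text
t: 3.42
ee_pos: [432.3, 56.0, 177.8]
tool_rot: [-1.19, -2.907, -0.0]
force: [1.3, 0.4, -1.3]
gripper_width: 52.5
grasp_force: 30.0
```

arm_command:
  deltas:
    - [-0.03,-0.023,0,0,1]
    - [-0.06,-0.045,0,0,1]
    - [-0.09,-0.068,0,0,1]
    - [-0.12,-0.09,0,0,1]
    - [-0.151,-0.114,0,0,1]
    - [-0.151,-0.114,0,0,1]
    - [-0.151,-0.114,0,0,1]
    - [-0.151,-0.114,0,0,1]

```text
t: 4.08
ee_pos: [460.0, -128.7, 177.4]
tool_rot: [-1.19, -2.906, 0.0]
force: [0.0, 0.3, -1.9]
gripper_width: 52.6
grasp_force: 30.0
```

Run:
```python
from h import *
o=observe();print(o['grasp_force'],o['force'])
go((460,-131,75.5),45)
c=camera_info('wrist');im=grab_frame('wrist');cv2.imwrite('pics/w3.png',im[...,::-1])
dc=np.array([504.7,-86,50]);print(proj('wrist',[dc+[x,y,0] for x in(-95,95) for y in (-95,95)],c).round(0))
```

```text
29.984096568371115 [ 0.03580676  0.32893805 -1.94639937]
t 4.08 ee [ 460.  -128.7  177.4] yawY 45.5 q7 0.97 w 52.6 d [-0.0017 -0.0016  0.1019] tw 0.5 rows 3
[[240. 232.]
 [409.  67.]
 [390. 366.]
 [542. 235.]]
```

View pics/w3.png

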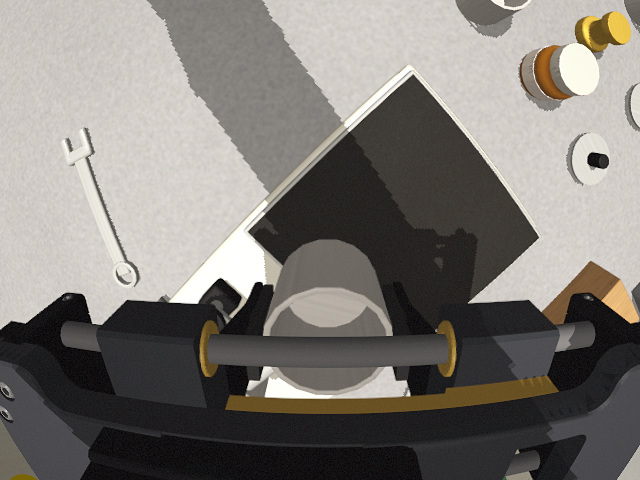

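Dark deck corners sit at (246,231), (413,75) and (539,237), within a few mm of where I predicted. The can is hanging straight, so I'm placing it.

arm_command:
  deltas:
    - [-0.001,-0.001,0.035,0,1]
    - [-0.001,-0.001,0.07,0,1]
    - [-0.001,-0.001,0.09,0,1]
    - [-0.001,-0.001,0.1,0,1]
    - [-0.001,-0.001,0.102,0,1]
    - [-0.001,-0.001,0.102,0,1]
    - [-0.001,-0.001,0.102,0,1]

```text
t: 4.72
ee_pos: [461.4, -130.2, 76.8]
tool_rot: [1.188, 2.907, 0.001]
force: [0.7, 0.3, -1.2]
gripper_width: 52.6
grasp_force: 30.0
```

Run:
```python
from h import *
o=observe();print(o['grasp_force'],o['force'])
go((460,-131,75.5),45)
```

```text
29.982950527465846 [ 0.67118753  0.27321499 -1.19262873]
t 4.72 ee [ 461.4 -130.2   76.8] yawY 45.5 q7 1.1 w 52.6 d [ 0.0005 -0.0016  0.0013] tw 0.5 rows 1
```

arm_command:
  deltas:
    - [0,0,0.002,0,1]
    - [0,0,0.003,0,1]
    - [0,0,0.003,0,0.15]
    - [0,0,0.003,0,0.15]
    - [0,0,0.003,0,0.15]
    - [0,0,0.003,0,0.15]

```text
t: 5.22
ee_pos: [460.6, -130.5, 72.8]
tool_rot: [1.19, 2.907, 0.0]
force: [0.3, -0.5, 0.1]
gripper_width: 70.1
grasp_force: 0.0
```

arm_command:
  deltas:
    - [0,0,-0.02,0,0.15]
    - [0,0,-0.055,0,0.15]
    - [0,0,-0.09,0,0]
    - [0,0,-0.09,0,0]
    - [0,0,-0.09,0,0]

```text
t: 5.63
ee_pos: [461.8, -130.5, 164.4]
tool_rot: [1.188, 2.904, 0.004]
force: [-0.0, -0.3, -0.2]
gripper_width: 84.6
grasp_force: 0.0
```

Run:
```python
from h import *
go((407.6,128.5,165),45)
c=camera_info('wrist');im=grab_frame('wrist');cv2.imwrite('pics/w4.png',im[...,::-1])
print(proj('wrist',[(460.5,-130.5,110),(460.5,-130.5,50)],c).round(0))
t=grab_frame('top');cv2.imwrite('pics/t4.png',t[...,::-1])
```

```text
t 5.63 ee [ 461.8 -130.5  164.4] yawY 45.5 q7 0.99 w 84.6 d [ 0.2202  0.1468 -0.0006] tw 0.5 rows 7
[[326. 262.]
 [326. 234.]]
```

View pics/w4.png

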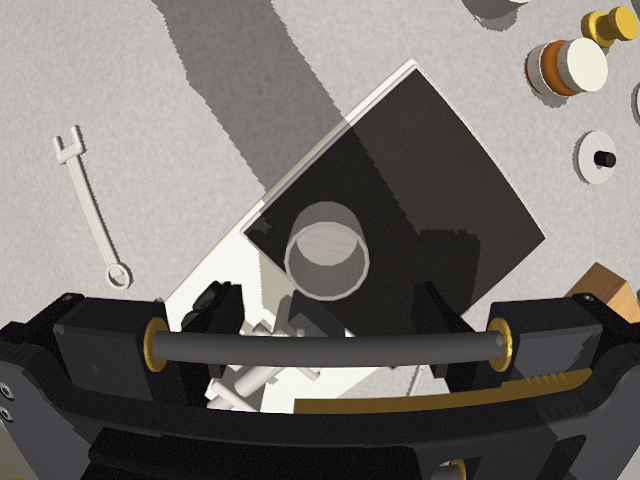

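The can stands on the deck with its rim at (326,262), as predicted. Next is D.

arm_command:
  deltas:
    - [0.032,0.021,0,0,0]
    - [0.064,0.042,0,0,0]
    - [0.096,0.063,0,0,0]
    - [0.128,0.084,0,0,0]
    - [0.16,0.105,0,0,0]
    - [0.19,0.126,0,0,0]
    - [0.22,0.147,0,0,0]
    - [0.22,0.147,0,0,0]

```text
t: 6.4
ee_pos: [404.1, 134.7, 161.1]
tool_rot: [-1.178, -2.91, 0.002]
force: [0.1, 0.0, -0.2]
gripper_width: 86.7
grasp_force: 0.0
```

arm_command:
  deltas:
    - [0,0,0,0,0]
    - [0,0,0,0,0]

```text
t: 6.57
ee_pos: [406.2, 127.7, 161.5]
tool_rot: [-1.19, -2.907, 0.003]
force: [0.5, -0.8, -0.5]
gripper_width: 87.0
grasp_force: 0.0
```

```bash
cat >> h.py <<'E'
def rim(p,z=60,r=26,tag=None,n='wrist'):
    "measured centre of a can rim / disc of radius r expected at p (xy), height z"
    c=camera_info(n);im=grab_frame(n);g=cv2.cvtColor(im,cv2.COLOR_RGB2GRAY)
    if tag: cv2.imwrite(f'pics/{tag}.png',im[...,::-1])
    # rectify the plane z around p: 0.5 mm per pixel
    k=np.arange(-60,60,.5);X,Y=np.meshgrid(k+p[0],k+p[1])
    uv=proj(n,np.c_[X.ravel(),Y.ravel(),0*X.ravel()+z],c).astype(np.float32)
    w=cv2.remap(g,uv[:,0].reshape(X.shape),uv[:,1].reshape(X.shape),cv2.INTER_LINEAR)
    if tag: cv2.imwrite(f'pics/{tag}_r.png',cv2.resize(w,None,fx=2,fy=2))
    h=cv2.HoughCircles(cv2.GaussianBlur(w,(3,3),0),cv2.HOUGH_GRADIENT_ALT,1.5,20,param1=60,param2=.5,minRadius=int(2*r-8),maxRadius=int(2*r+8))
    h=[] if h is None else h[0]
    return [(round(float(p[0]-60+a/2),1),round(float(p[1]-60+b/2),1),round(float(q/2),1)) for a,b,q in h]
E
python3 - <<'E'
from h import *
go((407.6,128.5,24),45)
print(rim((407.6,128.5),tag='w5'))
E
```

```text
t 6.57 ee [406.2 127.7 161.5] yawY 45.5 q7 0.34 w 87.0 d [-0.0005  0.0019  0.1375] tw 0.5 rows 4
[(406.1, 127.8, 25.5)]
```

arm_command:
  deltas:
    - [0,0,0.035,0,0]
    - [0,0,0.07,0,0]
    - [0,0,0.105,0,0]
    - [0,0,0.13,0,0]
    - [0,0,0.137,0,0]
    - [0,0,0.137,0,0.1]
    - [0,0,0.137,0,1]
    - [0,0,0.137,0,1]

```text
t: 7.28
ee_pos: [407.9, 128.8, 27.1]
tool_rot: [1.191, 2.906, 0.003]
force: [0.3, 0.1, -0.0]
gripper_width: 74.4
grasp_force: 0.0
```

arm_command:
  deltas:
    - [0,0,0,0,1]
    - [0,0,0,0,1]
    - [0,0,0,0,1]
    - [0,0,0,0,1]
    - [0,0,0,0,1]

```text
t: 7.7
ee_pos: [407.1, 128.9, 26.4]
tool_rot: [1.19, 2.907, 0.002]
force: [-1.4, -0.9, 8.0]
gripper_width: 53.9
grasp_force: 30.0
```

Run:
```python
from h import *
o=observe();print(o['grasp_force'],o['force'])
go((550,-131,178),45)
```

```text
30.00073042642569 [-1.39366687 -0.8861837   8.02620787]
t 7.7 ee [407.1 128.9  26.4] yawY 45.5 q7 0.44 w 53.9 d [-0.2841 -0.085  -0.1517] tw 0.5 rows 8
```

arm_command:
  deltas:
    - [0,0,-0.04,0,1]
    - [0,0,-0.08,0,1]
    - [0,0,-0.12,0,1]
    - [-0.01,-0.003,-0.15,0,1]
    - [-0.04,-0.012,-0.152,0,1]
    - [-0.075,-0.0225,-0.152,0,1]
    - [-0.11,-0.033,-0.152,0,1]
    - [-0.145,-0.043,-0.152,0,1]

```text
t: 8.37
ee_pos: [480.3, -5.1, 178.1]
tool_rot: [1.188, 2.907, 0.002]
force: [0.6, 0.5, -1.2]
gripper_width: 53.7
grasp_force: 30.0
```

arm_command:
  deltas:
    - [-0.035,-0.0105,0,0,1]
    - [-0.07,-0.021,0,0,1]
    - [-0.105,-0.0315,0,0,1]
    - [-0.139,-0.042,0,0,1]
    - [-0.139,-0.042,0,0,1]
    - [-0.139,-0.042,0,0,1]
    - [-0.139,-0.042,0,0,1]

```text
t: 8.95
ee_pos: [549.1, -130.7, 177.2]
tool_rot: [-1.19, -2.906, 0.0]
force: [0.6, -0.5, -1.3]
gripper_width: 53.9
grasp_force: 30.0
```

Run:
```python
from h import *
o=observe();print(o['grasp_force'],o['force'])
go((550,-131,77.5),45)
```

```text
29.999490258710804 [ 0.61563972 -0.50493599 -1.30026044]
t 8.95 ee [ 549.1 -130.7  177.2] yawY 45.5 q7 1.11 w 53.9 d [-0.0009  0.0004  0.0997] tw 0.5 rows 3
```

Place, release and rise, then work out the trip to B.

arm_command:
  deltas:
    - [0,0,0.035,0,1]
    - [0,0,0.07,0,1]
    - [0,0,0.09,0,1]
    - [0,0,0.098,0,1]
    - [0,0,0.1,0,1]
    - [0,0,0.102,0,1]
    - [0,0,0.102,0,1]
    - [0,0,0.102,0,1]

```text
t: 9.62
ee_pos: [550.2, -130.1, 76.7]
tool_rot: [1.188, 2.907, 0.002]
force: [-1.2, 0.1, -0.3]
gripper_width: 53.6
grasp_force: 30.0
```

arm_command:
  deltas:
    - [0,0,0,0,0.15]
    - [0,0,0,0,0.15]
    - [0,0,0,0,0.15]
    - [0,0,0,0,0.15]
    - [0,0,-0.03,0,0.15]
    - [0,0,-0.065,0,0.15]
    - [0,0,-0.1,0,0]
    - [0,0,-0.1,0,0]

```text
t: 10.28
ee_pos: [552.6, -132.4, 182.0]
tool_rot: [1.188, 2.899, 0.005]
force: [1.0, -1.2, 0.5]
gripper_width: 81.0
grasp_force: 0.0
```

Run:
```python
from h import *
go((526.5,322,175),45)
print(rim((549,-131),z=110,tag='w6'))
```

```text
t 10.28 ee [ 552.6 -132.4  182. ] yawY 45.4 q7 1.11 w 81.0 d [0.3375 0.3054 0.0066] tw 0.4 rows 11
[(550.5, -130.2, 25.7)]
```

arm_command:
  deltas:
    - [0.03,0.027,0,0,0]
    - [0.06,0.054,0,0,0]
    - [0.09,0.081,0,0,0]
    - [0.12,0.108,0,0,0]
    - [0.15,0.135,0,0,0]
    - [0.18,0.162,0,0,0]
    - [0.21,0.189,0,0,0]
    - [0.24,0.216,0,0,0]

```text
t: 11.0
ee_pos: [528.8, 193.1, 174.7]
tool_rot: [-1.189, -2.907, 0.001]
force: [1.3, -0.7, -0.1]
gripper_width: 87.2
grasp_force: 0.0
```

arm_command:
  deltas:
    - [0.03,0.027,0,0,0]
    - [0.06,0.054,0,0,0]
    - [0.09,0.081,0.01,0,0]
    - [0.1,0.09,0.01,0,0]
    - [0.1,0.09,0.01,0,0]
    - [0.1,0.09,0.01,0,0]
    - [0.1,0.09,0.01,0,0]

```text
t: 11.58
ee_pos: [522.0, 323.6, 165.0]
tool_rot: [1.192, 2.906, -0.002]
force: [0.2, -1.0, 0.1]
gripper_width: 87.2
grasp_force: 0.0
```

Run:
```python
from h import *
a=rim((526.5,322),tag='w7');print(a,rim((624,320)))
go((a[0][0] if a else 526.5,a[0][1] if a else 322,24),45)
```

```text
[(528.0, 322.0, 25.3)] []
t 11.68 ee [522.2 323.5 165.6] yawY 45.3 q7 0.3 w 87.2 d [-0.0051  0.003   0.1416] tw 0.3 rows 4
```

arm_command:
  deltas:
    - [-0.003,0.002,0.035,0,0]
    - [-0.005,0.003,0.07,0,0]
    - [-0.005,0.003,0.105,0,0]
    - [-0.005,0.003,0.13,0,0]
    - [-0.005,0.003,0.14,0,0]
    - [-0.005,0.003,0.14,0,0.1]
    - [-0.005,0.003,0.14,0,1]
    - [-0.005,0.003,0.14,0,1]

```text
t: 12.35
ee_pos: [528.7, 324.4, 27.7]
tool_rot: [1.19, 2.906, 0.004]
force: [-0.3, 0.6, 0.0]
gripper_width: 74.4
grasp_force: 0.0
```

arm_command:
  deltas:
    - [0,0,0,0,1]
    - [0,0,0,0,1]
    - [0,0,0,0,1]
    - [0,0,0,0,1]
    - [0,0,0,0,1]

```text
t: 12.77
ee_pos: [527.7, 324.5, 26.6]
tool_rot: [1.189, 2.907, 0.002]
force: [-2.0, -1.2, 7.3]
gripper_width: 54.0
grasp_force: 30.0
```

Run:
```python
from h import *
o=observe();print(o['grasp_force'],o['force'])
go((550,-41,178),45)
```

```text
30.000655003502743 [-2.02145716 -1.22357025  7.31723513]
t 12.77 ee [527.7 324.5  26.6] yawY 45.5 q7 0.38 w 54.0 d [-0.2721 -0.2449 -0.1517] tw 0.5 rows 10
```

arm_command:
  deltas:
    - [0,0,-0.04,0,1]
    - [0,0,-0.08,0,1]
    - [0,0,-0.12,0,1]
    - [-0.01,-0.009,-0.15,0,1]
    - [-0.037,-0.033,-0.152,0,1]
    - [-0.067,-0.06,-0.152,0,1]
    - [-0.097,-0.087,-0.152,0,1]
    - [-0.127,-0.114,-0.152,0,1]

```text
t: 13.43
ee_pos: [537.6, 152.1, 177.9]
tool_rot: [1.189, 2.908, 0.001]
force: [0.5, -0.2, -0.9]
gripper_width: 54.1
grasp_force: 30.0
```

arm_command:
  deltas:
    - [-0.03,-0.027,0,0,1]
    - [-0.06,-0.054,0,0,1]
    - [-0.09,-0.081,0,0,1]
    - [-0.12,-0.108,0,0,1]
    - [-0.145,-0.131,0,0,1]
    - [-0.145,-0.131,0,0,1]
    - [-0.145,-0.131,0,0,1]
    - [-0.145,-0.131,0,0,1]

```text
t: 14.1
ee_pos: [549.4, -40.7, 177.5]
tool_rot: [-1.19, -2.907, -0.001]
force: [-0.1, 0.5, -1.7]
gripper_width: 53.9
grasp_force: 30.0
```

Run:
```python
from h import *
o=observe();print(o['grasp_force'],o['force'])
go((550,-41,77.5),45)
```

```text
30.000273087173355 [-0.11861211  0.50853426 -1.65041401]
t 14.1 ee [549.4 -40.7 177.5] yawY 45.5 q7 0.91 w 53.9 d [-0.0007  0.0002  0.1   ] tw 0.5 rows 3
```

arm_command:
  deltas:
    - [0,0,0.035,0,1]
    - [0,0,0.07,0,1]
    - [0,0,0.09,0,1]
    - [0,0,0.098,0,1]
    - [0,0,0.1,0,1]
    - [0,0,0.102,0,1]
    - [0,0,0.102,0,1]
    - [0,0,0.102,0,1]

```text
t: 14.77
ee_pos: [550.3, -40.6, 76.5]
tool_rot: [1.188, 2.907, 0.002]
force: [-0.8, 0.5, 0.2]
gripper_width: 53.8
grasp_force: 30.0
```

arm_command:
  deltas:
    - [0,0,0,0,0.15]
    - [0,0,0,0,0.15]
    - [0,0,0,0,0.15]
    - [0,0,0,0,0.15]
    - [0,0,-0.03,0,0.15]
    - [0,0,-0.065,0,0.15]
    - [0,0,-0.1,0,0]
    - [0,0,-0.1,0,0]

```text
t: 15.43
ee_pos: [552.8, -42.0, 182.1]
tool_rot: [1.188, 2.9, 0.007]
force: [0.9, -0.4, -0.2]
gripper_width: 80.9
grasp_force: 0.0
```

Run:
```python
from h import *
go((624,320,175),45)
print(rim((549,-41),z=110),rim((550.5,-130.2),z=110))
```

```text
t 15.43 ee [552.8 -42.  182.1] yawY 45.4 q7 0.92 w 80.9 d [0.2033 0.3078 0.0081] tw 0.4 rows 9
[(552.8, -41.0, 25.5)] []
```

arm_command:
  deltas:
    - [0.022,0.034,0,0,0]
    - [0.044,0.068,0,0,0]
    - [0.066,0.102,0,0,0]
    - [0.088,0.136,0,0,0]
    - [0.11,0.17,0,0,0]
    - [0.132,0.204,0,0,0]
    - [0.154,0.238,0,0,0]
    - [0.176,0.272,0.005,0,0]

```text
t: 16.2
ee_pos: [614.5, 278.0, 169.5]
tool_rot: [-1.189, -2.907, 0.001]
force: [1.1, 0.5, 1.3]
gripper_width: 87.0
grasp_force: 0.0
```

arm_command:
  deltas:
    - [0.022,0.034,0.005,0,0]
    - [0.028,0.037,0.005,0,0]
    - [0.028,0.037,0.005,0,0]
    - [0.028,0.037,0.005,0,0]
    - [0.028,0.037,0.005,0,0]

```text
t: 16.62
ee_pos: [620.7, 320.2, 164.7]
tool_rot: [-1.192, -2.906, 0.003]
force: [-0.3, -0.2, -0.1]
gripper_width: 86.8
grasp_force: 0.0
```

Run:
```python
from h import *
a=rim((624,320),tag='w8');print(a)
go((a[0][0] if a else 624,a[0][1] if a else 320,24),45)
```

```text
[(627.0, 320.0, 25.2)]
t 16.67 ee [620.9 320.1 165.2] yawY 45.4 q7 0.45 w 86.5 d [-0.0043  0.0044  0.1412] tw 0.4 rows 4
```

arm_command:
  deltas:
    - [-0.003,0.003,0.035,0,0]
    - [-0.0045,0.0045,0.07,0,0]
    - [-0.0045,0.0045,0.105,0,0]
    - [-0.0045,0.0045,0.13,0,0]
    - [-0.0045,0.0045,0.14,0,0]
    - [-0.0045,0.0045,0.14,0,0.1]
    - [-0.0045,0.0045,0.14,0,1]
    - [-0.0045,0.0045,0.14,0,1]

```text
t: 17.33
ee_pos: [628.5, 322.2, 28.1]
tool_rot: [1.19, 2.905, 0.004]
force: [0.2, -0.4, 0.8]
gripper_width: 74.3
grasp_force: 0.0
```

arm_command:
  deltas:
    - [0,0,0,0,1]
    - [0,0,0,0,1]
    - [0,0,0,0,1]
    - [0,0,0,0,1]
    - [0,0,0,0,1]

```text
t: 17.75
ee_pos: [627.4, 322.3, 26.7]
tool_rot: [1.19, 2.907, 0.002]
force: [-1.9, -0.2, 6.1]
gripper_width: 52.7
grasp_force: 30.0
```

Run:
```python
from h import *
o=observe();print(o['grasp_force'],o['force'])
go((460,-41,178),45)
```

```text
30.000736108449928 [-1.93887889 -0.15451688  6.13992433]
t 17.75 ee [627.4 322.3  26.7] yawY 45.5 q7 0.5 w 52.7 d [-0.1354 -0.3763 -0.1517] tw 0.5 rows 11
```

arm_command:
  deltas:
    - [0,0,-0.04,0,1]
    - [0,0,-0.08,0,1]
    - [0,0,-0.12,0,1]
    - [-0.005,-0.012,-0.15,0,1]
    - [-0.016,-0.045,-0.152,0,1]
    - [-0.029,-0.08,-0.152,0,1]
    - [-0.042,-0.116,-0.152,0,1]
    - [-0.055,-0.152,-0.152,0,1]

```text
t: 18.42
ee_pos: [558.6, 173.8, 177.4]
tool_rot: [-1.189, -2.908, -0.0]
force: [-0.5, -0.1, -1.2]
gripper_width: 52.8
grasp_force: 30.0
```

arm_command:
  deltas:
    - [-0.013,-0.036,0,0,1]
    - [-0.026,-0.073,0,0,1]
    - [-0.039,-0.11,0,0,1]
    - [-0.052,-0.147,0,0,1]
    - [-0.066,-0.184,0,0,1]
    - [-0.08,-0.224,0,0,1]
    - [-0.08,-0.224,0,0,1]
    - [-0.08,-0.224,0,0,1]

```text
t: 19.08
ee_pos: [458.8, -42.6, 177.8]
tool_rot: [-1.196, -2.905, -0.004]
force: [1.1, 1.1, -1.5]
gripper_width: 53.3
grasp_force: 30.0
```

Run:
```python
from h import *
o=observe();print(o['grasp_force'],o['force'])
go((460,-41,77.5),45)
```

```text
29.99995291891537 [ 1.082189    1.10184743 -1.47833312]
t 19.08 ee [458.8 -42.6 177.8] yawY 45.2 q7 0.75 w 53.3 d [0.0002 0.0018 0.1003] tw 0.2 rows 3
```

arm_command:
  deltas:
    - [0,0.001,0.035,0,1]
    - [0,0.001,0.07,0,1]
    - [0,0.001,0.09,0,1]
    - [0,0.001,0.098,0,1]
    - [0,0.001,0.1,0,1]
    - [0,0.001,0.102,0,1]
    - [0,0.001,0.102,0,1]
    - [0,0.001,0.102,0,1]

```text
t: 19.75
ee_pos: [461.5, -39.5, 76.6]
tool_rot: [1.188, 2.906, 0.001]
force: [-0.3, -0.1, -1.1]
gripper_width: 53.1
grasp_force: 30.0
```

arm_command:
  deltas:
    - [0,0,0,0,0.15]
    - [0,0,0,0,0.15]
    - [0,0,0,0,0.15]
    - [0,0,0,0,0.15]
    - [0,0,-0.03,0,0.15]
    - [0,0,-0.065,0,0.15]
    - [0,0,-0.1,0,0.4]
    - [0,0,-0.1,0,0.4]

```text
t: 20.42
ee_pos: [463.6, -40.2, 181.5]
tool_rot: [1.189, 2.901, 0.008]
force: [1.5, 0.9, 0.3]
gripper_width: 66.7
grasp_force: 0.0
```

```bash
cat >> h.py <<'E'
def knobs(n,z=34,amin=20,amax=900,thr=45,tag=None,near=None):
    "world xy of dark blobs read at height z"
    c=camera_info(n);im=grab_frame(n);m=im.max(2)<thr
    if tag: cv2.imwrite(f'pics/{tag}.png',im[...,::-1])
    out=[]
    for ce,s in blobs(m,amin,amax):
        p=pt(n,ce,z,c)[0]
        if near is None or np.hypot(*(p[:2]-near))<60: out.append((p[:2].round(1),s[2:]))
    return out
E
python3 - <<'E'
from h import *
go((603,116,150),45)
print(rim((460,-41),z=110))
for a in knobs('top',28,20,60,tag='t9'): print(a)
E
```

```text
t 20.42 ee [463.6 -40.2 181.5] yawY 45.4 q7 0.74 w 66.7 d [0.0104 0.2088 0.033 ] tw 0.4 rows 6
[(460.8, -38.8, 25.5)]
(array([810.6, 525.5]), array([ 9,  7, 23], dtype=int32))
(array([806.3, 215. ]), array([13,  9, 33], dtype=int32))
(array([805.5, 458.2]), array([12,  6, 24], dtype=int32))
(array([807.4, 284.3]), array([10,  7, 27], dtype=int32))
(array([805.2, 151.5]), array([11,  6, 27], dtype=int32))
(array([613.9, 227. ]), array([ 8,  7, 36], dtype=int32))
(array([604.5, 117. ]), array([ 7,  7, 34], dtype=int32))
(array([480.2, 423.4]), array([ 9,  7, 49], dtype=int32))
(array([ 426.4, -213.4]), array([ 2, 22, 25], dtype=int32))
(array([435.2, 318.4]), array([ 8,  7, 38], dtype=int32))
```

View pics/t9.png

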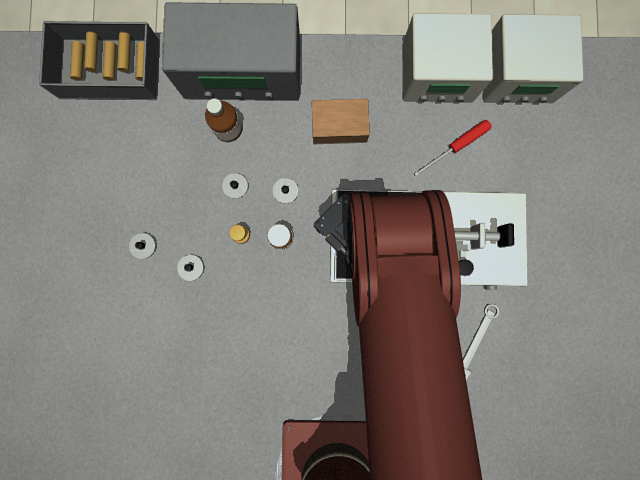

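Every cover is in its original place, with knobs at (604,117), (614,227), (435,318) and (480,423). The bench is otherwise unchanged.

arm_command:
  deltas:
    - [0.002,0.035,0,0,0.4]
    - [0.004,0.07,0.01,0,0.4]
    - [0.006,0.105,0.02,0,0.4]
    - [0.008,0.14,0.03,0,0.4]
    - [0.01,0.175,0.05,0,0.4]
    - [0.0105,0.21,0.07,0,0.4]
    - [0.0105,0.21,0.08,0,0.4]
    - [0.0105,0.21,0.08,0,0.4]

```text
t: 21.18
ee_pos: [598.1, 118.0, 90.4]
tool_rot: [-1.185, -2.905, 0.01]
force: [-0.4, -1.9, -0.1]
gripper_width: 51.9
grasp_force: 0.0
```

arm_command:
  deltas:
    - [0,0,0,0,0.4]
    - [0,0,0,0,0.4]

```text
t: 21.35
ee_pos: [599.8, 115.6, 95.8]
tool_rot: [1.193, 2.906, -0.001]
force: [0.7, 0.2, 1.0]
gripper_width: 52.3
grasp_force: 0.0
```

Run:
```python
from h import *
go((604.5,117,15),45)
c=camera_info('wrist');K=proj('wrist',(604.5,117,34),c);print(K)
print(rim((604.5,117),z=12,r=28,tag='w10'))
for k in knobs('wrist',30,near=np.array([604,117])): print(k)
go((604.5,117,15),45)
```

```text
t 21.35 ee [599.8 115.6  95.8] yawY 45.4 q7 0.77 w 52.3 d [-0.0024  0.0043  0.0808] tw 0.4 rows 2
[[334.13554767 262.40585017]]
[(604.5, 117.8, 28.1)]
(array([603.5, 119.4]), array([ 23,  30, 558], dtype=int32))
t 21.45 ee [600.3 116.2  96.7] yawY 45.4 q7 0.77 w 52.0 d [-0.0024  0.0034  0.0817] tw 0.4 rows 2
```

View pics/w10.png

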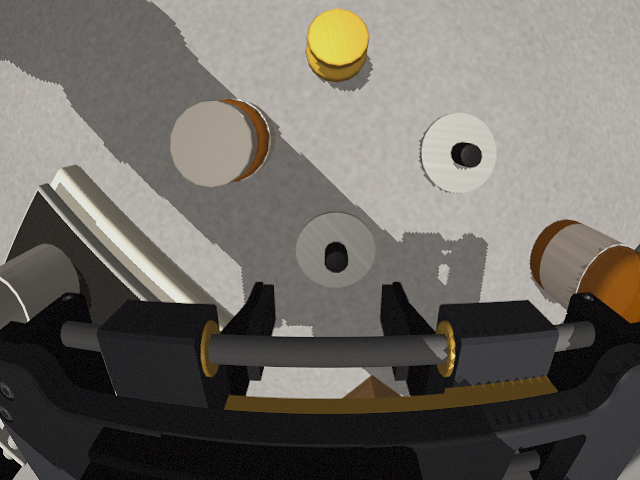

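The disc is centred at (335,250) and the knob at (336,256), giving a cover position of (604.5,117.8). I'm gripping the knob.

arm_command:
  deltas:
    - [-0.002,0.004,0.03,0,0.4]
    - [-0.002,0.004,0.06,0,0.4]
    - [-0.002,0.004,0.078,0,0.4]
    - [-0.002,0.004,0.08,0,0.4]
    - [-0.002,0.004,0.08,0,0.4]
    - [-0.002,0.004,0.08,0,1]
    - [-0.002,0.004,0.08,0,1]
    - [-0.002,0.004,0.08,0,1]

```text
t: 22.12
ee_pos: [605.4, 118.8, 17.3]
tool_rot: [1.189, 2.906, 0.003]
force: [0.1, 0.4, -0.9]
gripper_width: 39.6
grasp_force: 0.0
```

arm_command:
  deltas:
    - [0,0,0,0,1]
    - [0,0,0,0,1]
    - [0,0,0,0,1]
    - [0,0,0,0,1]
    - [0,0,0,0,1]

```text
t: 22.53
ee_pos: [604.4, 118.7, 15.7]
tool_rot: [1.19, 2.908, 0.0]
force: [0.2, 0.0, 2.6]
gripper_width: 15.1
grasp_force: 30.0
```

Run:
```python
from h import *
o=observe();print(o['grasp_force'],o['force'])
go((551.5,-40.6,160),45)
```

```text
30.000547170639038 [0.16061725 0.00785901 2.63705734]
t 22.53 ee [604.4 118.7  15.7] yawY 45.5 q7 0.82 w 15.1 d [-0.0739 -0.1507 -0.1443] tw 0.5 rows 6
```

arm_command:
  deltas:
    - [0,0,-0.04,0,1]
    - [0,0,-0.08,0,1]
    - [-0.005,-0.01,-0.12,0,1]
    - [-0.02,-0.04,-0.15,0,1]
    - [-0.036,-0.074,-0.15,0,1]
    - [-0.052,-0.108,-0.15,0,1]
    - [-0.068,-0.14,-0.15,0,1]
    - [-0.074,-0.15,-0.15,0,1]

```text
t: 23.2
ee_pos: [549.9, -46.4, 166.0]
tool_rot: [1.199, 2.903, -0.001]
force: [0.3, -0.8, -0.7]
gripper_width: 15.2
grasp_force: 30.0
```

arm_command:
  deltas:
    - [0,0,0,0,1]
    - [0,0,0,0,1]
    - [0,0,0,0,1]

```text
t: 23.45
ee_pos: [552.3, -38.6, 165.4]
tool_rot: [-1.187, -2.908, -0.0]
force: [0.2, 0.8, -0.6]
gripper_width: 15.0
grasp_force: 30.0
```

Run:
```python
from h import *
o=observe();print(o['grasp_force'],o['force'])
print(rim((551.5,-40.6),z=110,tag='w11'))
z=o['ee_pos'][2];print(rim(o['ee_pos'][:2],z=z-15.7+12,r=28),rim((460.5,-39.5),z=110))
go((551,-40.7,118),45)
```

```text
30.000058114528656 [ 0.21169302  0.84146049 -0.62540726]
[(553.0, -40.6, 26.6)]
[(552.3, -38.6, 28.2), (538.1, -12.4, 28.4)] [(462.0, -41.0, 25.3)]
t 23.6 ee [552.3 -38.7 165.3] yawY 45.6 q7 0.94 w 15.3 d [-0.0005 -0.0023  0.0473] tw 0.6 rows 2
```

The held cover is centred on the TCP, and the can below is about 2 mm off, so I'm lowering with that correction.

arm_command:
  deltas:
    - [-0.001,-0.0015,0.01,0,1]
    - [-0.001,-0.0015,0.02,0,1]
    - [-0.001,-0.0015,0.03,0,1]
    - [-0.001,-0.0015,0.038,0,1]
    - [-0.001,-0.0015,0.043,0,1]
    - [-0.001,-0.0015,0.046,0,1]
    - [-0.001,-0.0015,0.046,0,1]
    - [-0.001,-0.0015,0.046,0,1]

```text
t: 24.27
ee_pos: [551.7, -42.1, 119.6]
tool_rot: [1.19, 2.907, -0.0]
force: [0.1, 0.2, 0.6]
gripper_width: 14.9
grasp_force: 30.0
```

Run:
```python
from h import *
o=observe();print(o['grasp_force'],o['force'])
go((552,-40.7,118),45)
```

```text
29.999915063381195 [0.07073383 0.24181309 0.6273276 ]
t 24.27 ee [551.7 -42.1 119.6] yawY 45.5 q7 0.99 w 14.9 d [0.0008 0.0012 0.0016] tw 0.5 rows 1
```

arm_command:
  deltas:
    - [0,0,0.002,0,1]
    - [0,0,0.002,0,1]
    - [0,0,0.002,0,0.4]
    - [0,0,0.002,0,0.4]
    - [0,0,0.002,0,0.4]
    - [0,0,-0.02,0,0.4]
    - [0,0,-0.05,0,0.4]
    - [0,0,-0.05,0,0.4]

```text
t: 24.93
ee_pos: [554.1, -42.6, 174.3]
tool_rot: [1.189, 2.902, 0.005]
force: [0.8, -0.1, 0.6]
gripper_width: 46.5
grasp_force: 0.0
```

Run:
```python
from h import *
print(rim((552,-41),z=114,r=28,tag='w12'))
for k in knobs('wrist',132,near=np.array([552,-41])): print(k)
go((614,227.5,110),45)
```

```text
[(552.0, -43.2, 28.3)]
(array([550.9, -40.6]), array([ 25,  33, 634], dtype=int32))
(array([585.6, -74.5]), array([80,  1, 80], dtype=int32))
t 25.03 ee [552.4 -41.9 170.7] yawY 45.5 q7 0.95 w 49.6 d [0.145  0.2352 0.061 ] tw 0.5 rows 7
```

View pics/w12.png

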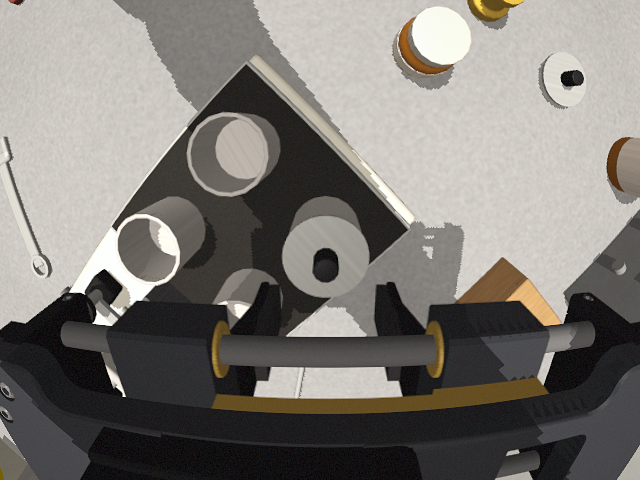

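The cover is seated and level at (325,255). The other three cans stand in place, and I'm heading for the second cover.

arm_command:
  deltas:
    - [0.02,0.033,0,0,0.4]
    - [0.04,0.066,0,0,0.4]
    - [0.06,0.099,0,0,0.4]
    - [0.08,0.132,0,0,0.4]
    - [0.1,0.165,0.02,0,0.4]
    - [0.12,0.198,0.04,0,0.4]
    - [0.14,0.23,0.06,0,0.4]
    - [0.145,0.235,0.07,0,0.4]

```text
t: 25.7
ee_pos: [611.3, 234.3, 95.6]
tool_rot: [-1.179, -2.908, 0.001]
force: [-1.1, 2.3, 0.0]
gripper_width: 52.3
grasp_force: 0.0
```

arm_command:
  deltas:
    - [0,0,0,0,0.4]
    - [0,0,0,0,0.4]
    - [0,0,0,0,0.4]

```text
t: 25.95
ee_pos: [613.2, 225.2, 99.7]
tool_rot: [1.192, 2.906, -0.002]
force: [-0.2, -0.5, 0.7]
gripper_width: 52.3
grasp_force: 0.0
```

Run:
```python
from h import *
a=rim((614,227.5),z=12,r=28);print(a)
p=a[0] if a else (614,227.5)
go((p[0],p[1],15),45)
```

```text
[(615.5, 226.8, 28.5)]
t 26.0 ee [613.5 225.1 100.3] yawY 45.3 q7 0.62 w 52.4 d [-0.0001  0.0026  0.0853] tw 0.3 rows 3
```

arm_command:
  deltas:
    - [0,0.0025,0.03,0,0.4]
    - [0,0.0025,0.06,0,0.4]
    - [0,0.0025,0.08,0,0.4]
    - [0,0.0025,0.084,0,0.4]
    - [0,0.0025,0.084,0,0.4]
    - [0,0.0025,0.084,0,1]
    - [0,0.0025,0.084,0,1]
    - [0,0.0025,0.084,0,1]

```text
t: 26.67
ee_pos: [615.9, 229.2, 17.5]
tool_rot: [1.19, 2.906, 0.003]
force: [-0.5, -0.1, -0.1]
gripper_width: 39.4
grasp_force: 0.0
```

arm_command:
  deltas:
    - [0,0,0,0,1]
    - [0,0,0,0,1]
    - [0,0,0,0,1]
    - [0,0,0,0,1]
    - [0,0,0,0,1]

```text
t: 27.08
ee_pos: [614.8, 229.1, 15.8]
tool_rot: [1.19, 2.908, 0.0]
force: [-0.3, 0.2, 2.7]
gripper_width: 14.9
grasp_force: 30.0
```

Run:
```python
from h import *
o=observe();print(o['grasp_force'],o['force'])
go((550.4,-130.5,170),45)
```

```text
30.00042200088501 [-0.29662265  0.1597938   2.67251711]
t 27.08 ee [614.8 229.1  15.8] yawY 45.5 q7 0.66 w 14.9 d [-0.2062 -0.3016 -0.1543] tw 0.5 rows 10
```

arm_command:
  deltas:
    - [0,0,-0.04,0,1]
    - [0,0,-0.08,0,1]
    - [-0.005,-0.008,-0.12,0,1]
    - [-0.025,-0.037,-0.155,0,1]
    - [-0.047,-0.069,-0.157,0,1]
    - [-0.069,-0.101,-0.157,0,1]
    - [-0.092,-0.134,-0.157,0,1]
    - [-0.115,-0.168,-0.157,0,1]

```text
t: 27.75
ee_pos: [578.4, 26.8, 172.9]
tool_rot: [1.189, 2.907, 0.001]
force: [0.8, -1.4, -1.1]
gripper_width: 15.2
grasp_force: 30.0
```

arm_command:
  deltas:
    - [-0.022,-0.033,0,0,1]
    - [-0.044,-0.066,0,0,1]
    - [-0.066,-0.099,0,0,1]
    - [-0.084,-0.125,0,0,1]
    - [-0.091,-0.134,0,0,1]
    - [-0.091,-0.134,0,0,1]
    - [-0.091,-0.134,0,0,1]
    - [-0.091,-0.134,0,0,1]

```text
t: 28.42
ee_pos: [550.2, -129.1, 172.3]
tool_rot: [-1.187, -2.908, -0.001]
force: [-0.0, 0.1, -0.5]
gripper_width: 14.9
grasp_force: 30.0
```

Run:
```python
from h import *
o=observe();print(o['grasp_force'],o['force'])
z=o['ee_pos'][2];print(rim((550.4,-130.4),z=110),rim(o['ee_pos'][:2],z=z-15.8+12,r=28),rim((460.5,-39.5),z=110),rim((460.5,-130.5),z=110))
go((550.4,-130.4,118),45)
```

```text
30.000168085098267 [-0.02625122  0.07602547 -0.47296967]
[(550.4, -128.9, 25.3)] [(551.0, -128.3, 27.8)] [(461.2, -41.0, 25.2)] [(462.8, -131.2, 25.3)]
t 28.62 ee [ 550.2 -129.3  172.4] yawY 45.6 q7 1.13 w 14.9 d [-0.0009 -0.0006  0.0544] tw 0.6 rows 2
```

arm_command:
  deltas:
    - [-0.0005,0,0.012,0,1]
    - [-0.0005,0,0.025,0,1]
    - [-0.0005,0,0.036,0,1]
    - [-0.0005,0,0.044,0,1]
    - [-0.0005,0,0.05,0,1]
    - [-0.0005,0,0.053,0,1]
    - [-0.0005,0,0.053,0,1]
    - [-0.0005,0,0.053,0,1]

```text
t: 29.28
ee_pos: [550.3, -131.3, 119.6]
tool_rot: [1.19, 2.907, -0.0]
force: [-0.2, 0.5, 0.0]
gripper_width: 15.0
grasp_force: 30.0
```

Run:
```python
from h import *
o=observe();print(o['grasp_force'],o['force'])
go((550.4,-130,118),45)
```

```text
29.99992311000824 [-0.18352554  0.49441528  0.01209043]
t 29.28 ee [ 550.3 -131.3  119.6] yawY 45.5 q7 1.18 w 15.0 d [0.0008 0.001  0.0016] tw 0.5 rows 1
```

arm_command:
  deltas:
    - [0,0,0.002,0,1]
    - [0,0,0.002,0,1]
    - [0,0,0.002,0,0.4]
    - [0,0,0.002,0,0.4]
    - [0,0,0.002,0,0.4]
    - [0,0,-0.02,0,0.4]
    - [0,0,-0.05,0,0.4]
    - [0,0,-0.05,0,0.4]

```text
t: 29.95
ee_pos: [552.6, -132.2, 174.3]
tool_rot: [1.189, 2.902, 0.003]
force: [0.8, -1.4, 0.0]
gripper_width: 46.6
grasp_force: 0.0
```

Run:
```python
from h import *
print(rim((550.5,-130),z=114,r=28,tag='w13'))
for k in knobs('top',28,20,60): 
    if k[0][0]<700: print(k)
go((435,318.5,110),45)
```

```text
[(551.2, -130.8, 28.0)]
(array([631.7, -73.3]), array([13, 11, 41], dtype=int32))
(array([ 606. , -375.9]), array([ 7, 22, 30], dtype=int32))
(array([ 560.6, -144.7]), array([ 6,  7, 22], dtype=int32))
(array([480.4, 423.4]), array([ 9,  7, 45], dtype=int32))
(array([435.6, 318.2]), array([ 8,  6, 28], dtype=int32))
t 30.05 ee [ 551.1 -131.2  170.7] yawY 45.5 q7 1.14 w 50.1 d [0.3981 0.2392 0.0605] tw 0.5 rows 12
```

Second cover on. Going to the third, at (435,318).

arm_command:
  deltas:
    - [0.033,0.02,0,0,0.4]
    - [0.066,0.04,0,0,0.4]
    - [0.099,0.06,0,0,0.4]
    - [0.132,0.08,0,0,0.4]
    - [0.165,0.1,0,0,0.4]
    - [0.198,0.12,0,0,0.4]
    - [0.231,0.14,0,0,0.4]
    - [0.264,0.16,0,0,0.4]

```text
t: 30.72
ee_pos: [472.8, 169.8, 168.9]
tool_rot: [-1.189, -2.907, 0.0]
force: [0.9, -0.4, 0.6]
gripper_width: 52.3
grasp_force: 0.0
```

arm_command:
  deltas:
    - [0.033,0.02,0.01,0,0.4]
    - [0.066,0.04,0.03,0,0.4]
    - [0.1,0.06,0.05,0,0.4]
    - [0.128,0.076,0.06,0,0.4]
    - [0.134,0.079,0.067,0,0.4]
    - [0.134,0.079,0.067,0,0.4]
    - [0.134,0.079,0.067,0,0.4]
    - [0.134,0.079,0.067,0,0.4]

```text
t: 31.38
ee_pos: [434.8, 316.6, 102.7]
tool_rot: [1.193, 2.906, -0.001]
force: [0.1, -0.4, 0.4]
gripper_width: 52.4
grasp_force: 0.0
```

Run:
```python
from h import *
a=rim((435,318.5),z=12,r=28,tag='w14');print(a)
for k in knobs('wrist',30,near=np.array([435,318])): print(k)
p=a[0] if a else (435,318.5)
go((p[0],p[1],15),45)
```

```text
[(435.0, 320.8, 28.1)]
(array([433.7, 321.3]), array([ 23,  28, 461], dtype=int32))
t 31.48 ee [435.1 316.9 103.2] yawY 45.3 q7 0.19 w 52.1 d [0.0028 0.0026 0.0882] tw 0.3 rows 3
```

arm_command:
  deltas:
    - [0.0025,0.002,0.03,0,0.4]
    - [0.0025,0.002,0.06,0,0.4]
    - [0.0025,0.002,0.082,0,0.4]
    - [0.0025,0.002,0.087,0,0.4]
    - [0.0025,0.002,0.087,0,0.4]
    - [0.0025,0.002,0.087,0,1]
    - [0.0025,0.002,0.087,0,1]
    - [0.0025,0.002,0.087,0,1]

```text
t: 32.15
ee_pos: [434.6, 322.2, 17.2]
tool_rot: [1.19, 2.907, 0.004]
force: [0.5, -0.3, 1.3]
gripper_width: 39.3
grasp_force: 0.0
```

arm_command:
  deltas:
    - [0,0,0,0,1]
    - [0,0,0,0,1]
    - [0,0,0,0,1]
    - [0,0,0,0,1]
    - [0,0,0,0,1]

```text
t: 32.57
ee_pos: [433.7, 321.7, 15.8]
tool_rot: [1.19, 2.908, 0.0]
force: [-1.1, -0.2, 3.9]
gripper_width: 15.3
grasp_force: 30.0
```

Run:
```python
from h import *
o=observe();print(o['grasp_force'],o['force'])
go((461.2,-130.6,172),45)
```

```text
30.000607073307037 [-1.10341935 -0.1599782   3.85235538]
t 32.57 ee [433.7 321.7  15.8] yawY 45.5 q7 0.26 w 15.3 d [-0.3367 -0.3032 -0.1563] tw 0.5 rows 12
```

arm_command:
  deltas:
    - [0,0,-0.04,0,1]
    - [0,0,-0.08,0,1]
    - [-0.01,-0.009,-0.115,0,1]
    - [-0.03,-0.027,-0.145,0,1]
    - [-0.056,-0.05,-0.159,0,1]
    - [-0.084,-0.076,-0.159,0,1]
    - [-0.112,-0.101,-0.159,0,1]
    - [-0.14,-0.126,-0.159,0,1]

```text
t: 33.23
ee_pos: [444.9, 131.9, 174.8]
tool_rot: [1.189, 2.908, 0.001]
force: [0.9, 0.9, -0.2]
gripper_width: 15.0
grasp_force: 30.0
```

arm_command:
  deltas:
    - [-0.028,-0.025,0,0,1]
    - [-0.056,-0.05,0,0,1]
    - [-0.084,-0.075,0,0,1]
    - [-0.112,-0.1,0,0,1]
    - [-0.14,-0.126,0,0,1]
    - [-0.168,-0.151,0,0,1]
    - [-0.19,-0.171,0,0,1]
    - [-0.196,-0.177,0,0,1]

```text
t: 33.9
ee_pos: [460.3, -135.3, 174.9]
tool_rot: [1.198, 2.903, -0.001]
force: [0.3, 0.2, -0.9]
gripper_width: 15.2
grasp_force: 30.0
```

arm_command:
  deltas:
    - [0,0,0,0,1]
    - [0,0,0,0,1]
    - [0,0,0,0,1]
    - [0,0,0,0,1]

```text
t: 34.23
ee_pos: [460.8, -128.6, 174.4]
tool_rot: [-1.186, -2.909, -0.0]
force: [-0.1, 0.4, -0.3]
gripper_width: 15.2
grasp_force: 30.0
```

Run:
```python
from h import *
o=observe();print(o['grasp_force'],o['force'])
z=o['ee_pos'][2];print(rim((461.5,-130.6),z=110,tag='w15'),rim(o['ee_pos'][:2],z=z-15.8+12,r=28),rim((460.5,-39.5),z=110),rim((551,-130.5),z=114,r=28))
go((461.2,-130.6,118),45)
```

```text
29.999986588954926 [-0.08503143  0.4212107  -0.27980577]
[(461.5, -130.6, 25.3)] [(460.8, -130.1, 27.8)] [(460.5, -39.5, 25.5)] []
t 34.43 ee [ 460.9 -129.3  174.6] yawY 45.6 q7 0.97 w 14.9 d [-0.0011 -0.0007  0.0566] tw 0.6 rows 2
```

arm_command:
  deltas:
    - [0,0,0.012,0,1]
    - [0,0,0.025,0,1]
    - [0,0,0.037,0,1]
    - [0,0,0.046,0,1]
    - [0,0,0.052,0,1]
    - [0,0,0.055,0,1]
    - [0,0,0.055,0,1]
    - [0,0,0.055,0,1]

```text
t: 35.1
ee_pos: [461.0, -130.2, 119.9]
tool_rot: [1.19, 2.907, -0.0]
force: [0.3, 0.5, -1.0]
gripper_width: 15.4
grasp_force: 30.0
```

Run:
```python
from h import *
o=observe();print(o['grasp_force'],o['force'])
go((461.2,-130.6,118),45)
```

```text
29.99991863965988 [ 0.33863558  0.53654584 -1.03196292]
t 35.1 ee [ 461.  -130.2  119.9] yawY 45.5 q7 1.07 w 15.4 d [-0.0004 -0.0001  0.0019] tw 0.5 rows 1
```

arm_command:
  deltas:
    - [0,0,0.002,0,1]
    - [0,0,0.002,0,1]
    - [0,0,0.002,0,0.4]
    - [0,0,0.002,0,0.4]
    - [0,0,0.002,0,0.4]
    - [0,0,-0.02,0,0.4]
    - [0,0,-0.05,0,0.4]
    - [0,0,-0.05,0,0.4]

```text
t: 35.77
ee_pos: [463.0, -131.1, 173.7]
tool_rot: [1.19, 2.902, 0.004]
force: [0.8, -0.2, 0.2]
gripper_width: 46.6
grasp_force: 0.0
```

Run:
```python
from h import *
print(rim((461,-130.5),z=114,r=28,tag='w16'))
for k in knobs('top',28,20,60): 
    if k[0][0]<700: print(k)
go((481,423.5,110),45)
```

```text
[(462.5, -130.5, 27.9)]
(array([566.5, -51.6]), array([ 8,  8, 30], dtype=int32))
(array([480.3, 423.5]), array([ 9,  7, 46], dtype=int32))
(array([ 399.6, -236.5]), array([ 7, 22, 29], dtype=int32))
t 35.87 ee [ 461.6 -129.9  170.4] yawY 45.5 q7 0.98 w 50.1 d [0.374  0.4083 0.0611] tw 0.5 rows 14
```

arm_command:
  deltas:
    - [0.026,0.028,0,0,0.4]
    - [0.052,0.056,0,0,0.4]
    - [0.078,0.085,0,0,0.4]
    - [0.104,0.113,0,0,0.4]
    - [0.13,0.142,0,0,0.4]
    - [0.156,0.17,0,0,0.4]
    - [0.182,0.199,0,0,0.4]
    - [0.208,0.227,0,0,0.4]

```text
t: 36.53
ee_pos: [470.7, 179.4, 168.3]
tool_rot: [-1.189, -2.906, 0.002]
force: [1.2, -0.4, 1.1]
gripper_width: 52.1
grasp_force: 0.0
```

arm_command:
  deltas:
    - [0.026,0.028,0.005,0,0.4]
    - [0.052,0.056,0.015,0,0.4]
    - [0.078,0.085,0.025,0,0.4]
    - [0.104,0.113,0.035,0,0.4]
    - [0.13,0.142,0.045,0,0.4]
    - [0.156,0.17,0.055,0,0.4]
    - [0.166,0.181,0.065,0,0.4]
    - [0.166,0.181,0.067,0,0.4]

```text
t: 37.2
ee_pos: [477.1, 427.0, 98.1]
tool_rot: [-1.18, -2.909, 0.006]
force: [-1.4, -0.8, 0.5]
gripper_width: 52.2
grasp_force: 0.0
```

arm_command:
  deltas:
    - [0,0,0,0,0.4]
    - [0,0,0,0,0.4]
    - [0,0,0,0,0.4]
    - [0,0,0,0,0.4]

```text
t: 37.53
ee_pos: [480.9, 421.8, 103.2]
tool_rot: [1.193, 2.906, 0.001]
force: [-0.2, -0.7, 0.1]
gripper_width: 52.2
grasp_force: 0.0
```

Run:
```python
from h import *
a=rim((481,423.5),z=12,r=28,tag='w17');print(a)
for k in knobs('wrist',30,near=np.array([481,423])): print(k)
p=a[0] if a else (481,423.5)
go((p[0],p[1],15),45)
```

```text
[(481.0, 425.8, 28.1)]
(array([479.6, 426.8]), array([ 23,  28, 454], dtype=int32))
t 37.63 ee [480.6 422.4 103.2] yawY 45.4 q7 0.2 w 52.0 d [0.002  0.0026 0.0882] tw 0.4 rows 3
```

arm_command:
  deltas:
    - [0.002,0.002,0.03,0,0.4]
    - [0.002,0.002,0.06,0,0.4]
    - [0.002,0.002,0.082,0,0.4]
    - [0.002,0.002,0.087,0,0.4]
    - [0.002,0.002,0.087,0,0.4]
    - [0.002,0.002,0.087,0,1]
    - [0.002,0.002,0.087,0,1]
    - [0.002,0.002,0.087,0,1]

```text
t: 38.3
ee_pos: [481.0, 426.4, 17.3]
tool_rot: [1.19, 2.907, 0.004]
force: [-0.2, -0.3, 0.4]
gripper_width: 39.5
grasp_force: 0.0
```

arm_command:
  deltas:
    - [0,0,0,0,1]
    - [0,0,0,0,1]
    - [0,0,0,0,1]
    - [0,0,0,0,1]
    - [0,0,0,0,1]

```text
t: 38.72
ee_pos: [480.2, 426.0, 15.8]
tool_rot: [1.19, 2.908, 0.0]
force: [-1.4, 0.1, 2.5]
gripper_width: 14.8
grasp_force: 30.0
```

Run:
```python
from h import *
o=observe();print(o['grasp_force'],o['force'])
go((461,-39.5,173),45)
```

```text
30.00055342912674 [-1.41882934  0.06893016  2.5086218 ]
t 38.72 ee [480.2 426.   15.8] yawY 45.5 q7 0.24 w 14.8 d [-0.3126 -0.3453 -0.1573] tw 0.5 rows 12
```

arm_command:
  deltas:
    - [0,0,-0.04,0,1]
    - [0,0,-0.08,0,1]
    - [-0.009,-0.01,-0.115,0,1]
    - [-0.027,-0.03,-0.145,0,1]
    - [-0.051,-0.056,-0.159,0,1]
    - [-0.077,-0.084,-0.159,0,1]
    - [-0.103,-0.113,-0.159,0,1]
    - [-0.129,-0.142,-0.159,0,1]

```text
t: 39.38
ee_pos: [472.3, 232.5, 174.7]
tool_rot: [1.189, 2.908, 0.001]
force: [1.0, -0.7, -0.0]
gripper_width: 15.1
grasp_force: 30.0
```

arm_command:
  deltas:
    - [-0.026,-0.029,0,0,1]
    - [-0.052,-0.058,0,0,1]
    - [-0.078,-0.086,0,0,1]
    - [-0.104,-0.115,0,0,1]
    - [-0.13,-0.144,0,0,1]
    - [-0.156,-0.172,0,0,1]
    - [-0.178,-0.197,0,0,1]
    - [-0.183,-0.203,0,0,1]

```text
t: 40.05
ee_pos: [460.0, -44.6, 174.7]
tool_rot: [1.2, 2.903, 0.001]
force: [-0.8, -0.4, -0.0]
gripper_width: 14.9
grasp_force: 30.0
```

arm_command:
  deltas:
    - [0,0,0,0,1]
    - [0,0,0,0,1]
    - [0,0,0,0,1]
    - [0,0,0,0,1]

```text
t: 40.38
ee_pos: [460.8, -37.3, 174.5]
tool_rot: [-1.186, -2.909, 0.001]
force: [-0.4, 0.3, -0.1]
gripper_width: 15.0
grasp_force: 30.0
```

Run:
```python
from h import *
o=observe();print(o['grasp_force'],o['force'])
z=o['ee_pos'][2];print(rim((461,-39.7),z=110,tag='w18'),rim(o['ee_pos'][:2],z=z-15.8+12,r=28),rim((461,-130.5),z=114,r=28))
go((461,-39.7,118),45)
```

```text
30.00001072883606 [-0.43277243  0.31309952 -0.09057315]
[(461.0, -41.2, 25.6)] [(460.1, -38.0, 27.8)] []
t 40.53 ee [460.8 -37.9 174.5] yawY 45.6 q7 0.73 w 15.0 d [-0.0014 -0.0011  0.0565] tw 0.6 rows 2
```

arm_command:
  deltas:
    - [-0.001,-0.001,0.012,0,1]
    - [-0.001,-0.001,0.025,0,1]
    - [-0.001,-0.001,0.037,0,1]
    - [-0.001,-0.001,0.046,0,1]
    - [-0.001,-0.001,0.052,0,1]
    - [-0.001,-0.001,0.055,0,1]
    - [-0.001,-0.001,0.055,0,1]
    - [-0.001,-0.001,0.055,0,1]

```text
t: 41.2
ee_pos: [460.9, -40.3, 119.8]
tool_rot: [1.19, 2.907, -0.0]
force: [-0.1, -0.0, -0.1]
gripper_width: 15.0
grasp_force: 30.0
```

Run:
```python
from h import *
o=observe();print(o['grasp_force'],o['force'])
go((461,-40,118),45)
```

```text
29.999935626983643 [-0.12327991 -0.00126564 -0.10691023]
t 41.2 ee [460.9 -40.3 119.8] yawY 45.5 q7 0.81 w 15.0 d [0.0002 0.0003 0.0018] tw 0.5 rows 1
```

arm_command:
  deltas:
    - [0,0,0.002,0,1]
    - [0,0,0.002,0,1]
    - [0,0,0.002,0,0.4]
    - [0,0,0.002,0,0.4]
    - [0,0,0.002,0,0.4]
    - [0,0,-0.02,0,0.4]
    - [0,0,-0.06,0,0.4]
    - [0,0,-0.1,0,0.4]

```text
t: 41.87
ee_pos: [459.7, -41.0, 220.3]
tool_rot: [-1.191, -2.906, 0.004]
force: [0.7, 1.0, 0.3]
gripper_width: 46.5
grasp_force: 0.0
```

arm_command:
  deltas:
    - [-0.035,0,-0.02,0,0.4]
    - [-0.07,0,-0.03,0,0.4]
    - [-0.105,0,-0.03,0,0.4]
    - [-0.13,0,-0.03,0,0.4]
    - [-0.13,0,-0.03,0,0.4]
    - [-0.13,0,-0.03,0,0.4]
    - [-0.13,0,-0.03,0,0.4]

```text
t: 42.45
ee_pos: [553.0, -131.4, 249.3]
tool_rot: [-1.191, -2.906, 0.001]
force: [0.4, -0.4, -0.1]
gripper_width: 52.3
grasp_force: 0.0
```

Run:
```python
from h import *
for p in((461,-40),(461,-130.5),(552,-41),(551,-130.5)): print(rim(p,z=114,r=28,tag='w19'))
go((507,-340,200),90)
```

```text
[(461.8, -40.0, 28.2)]
[(463.2, -132.0, 28.5)]
[(552.8, -44.0, 28.5)]
[(553.2, -131.2, 28.5)]
t 42.65 ee [ 553.2 -130.3  249.9] yawY 45.6 q7 1.16 w 52.2 d [-0.1138 -0.1822  0.0495] tw -44.4 rows 7
```

View pics/w19.png

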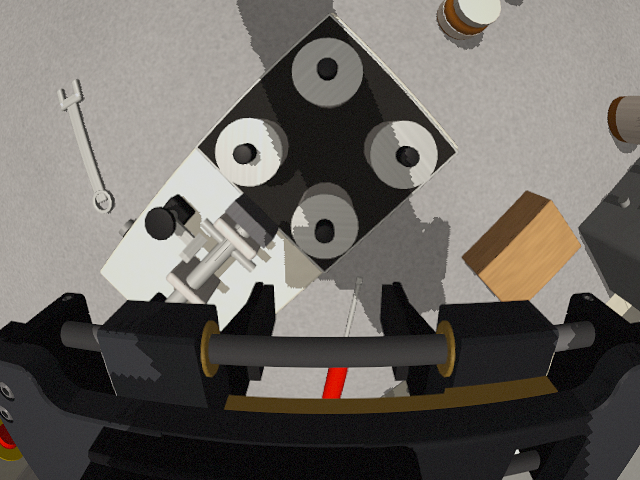

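All four covers are on and seated, with knobs at (327,69), (244,153), (408,156) and (324,231). The sear pad is at (160,223). Next is the striker.

Run:
```python
from h import *
print('plate top',pt('top',(511.2,234.6),125)[0].round(1),'pad w19',pt('wrist',(160.5,223),85)[0].round(1), 'anvil', pt('top',(405/3.8+325-.37,228/3.8+175-.37),91)[0].round(1))
print('pad top', pt('top',(534/3.8+325-.37,351/3.8+175-.37),85)[0].round(1))
g1=(448/3.8+325-.37,228/3.8+174.6);g2=(597/3.8+325-.37,230/3.8+174.6);print('guides',pt('top',[g1,g2],90).round(1))
go((506,-345,200),90)
```

```text
plate top [ 502.  -329.1  125. ] pad w19 [ 441.2 -248.2   85. ] anvil [ 503.2 -182.2   91. ]
pad top [ 439.4 -251.    85. ]
guides [[ 503.6 -205.1   90. ]
 [ 503.4 -283.7   90. ]]
t 42.65 ee [ 553.2 -130.3  249.9] yawY 45.6 q7 1.16 w 52.2 d [-0.1166 -0.1865  0.0495] tw -44.4 rows 7
```

arm_command:
  deltas:
    - [-0.015,-0.025,0,-6.4,0.4]
    - [-0.03,-0.05,0,-12.8,0.4]
    - [-0.045,-0.076,0,-19.2,0.4]
    - [-0.06,-0.102,0.01,-25.6,0.4]
    - [-0.075,-0.128,0.03,-32,0.4]
    - [-0.09,-0.154,0.05,-38.4,0.4]
    - [-0.1035,-0.1775,0.07,-44.4,0.4]
    - [-0.1035,-0.1775,0.09,-44.4,0.4]

```text
t: 43.32
ee_pos: [499.7, -336.1, 159.9]
tool_rot: [-0.0, 3.14, -0.004]
force: [-0.2, -0.8, 0.3]
gripper_width: 52.4
grasp_force: 0.0
```

arm_command:
  deltas:
    - [0,0,0,0,0.5]
    - [0,0,0,0,0.5]
    - [0,0,0,0,0.5]
    - [0,0,0,0,0.5]

```text
t: 43.65
ee_pos: [504.3, -329.5, 161.2]
tool_rot: [-0.0, 3.139, -0.0]
force: [0.3, 0.7, -0.6]
gripper_width: 44.3
grasp_force: 0.0
```

Run:
```python
from h import *
go((503,-329.5,97),90)
c=camera_info('wrist');im=grab_frame('wrist');cv2.imwrite('pics/w20.png',im[...,::-1])
print(proj('wrist',[(503-22,-329.5-7,125),(503-22,-329.5+7,125),(503+22,-329.5-7,125),(503+22,-322.5,125),(439.5,-250,85),(439.5,-267,85)],c).round(0))
```

```text
t 43.65 ee [ 504.3 -329.5  161.2] yawY 90.0 q7 2.35 w 44.3 d [ 0.0015 -0.      0.0642] tw 0.0 rows 2
[[314. 236.]
 [339. 236.]
 [315. 306.]
 [339. 306.]
 [448. 158.]
 [423. 157.]]
```

View pics/w20.png

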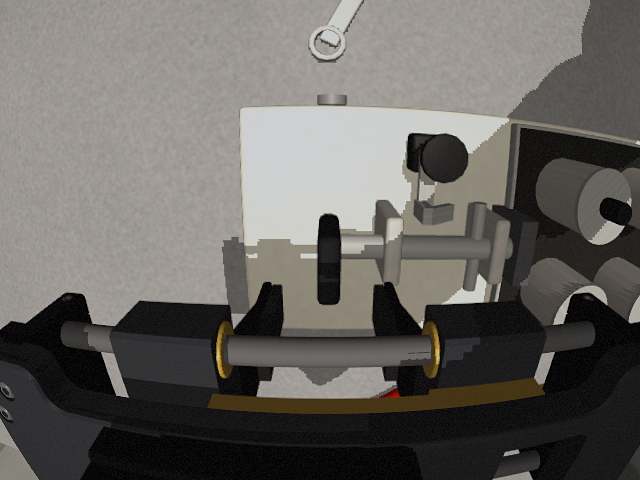

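The plate spans columns 318–341 with its far edge at row 304, as predicted. The pad is at (443,158), about (439.5,-252). Next I grip the plate.

arm_command:
  deltas:
    - [0.001,0.001,0.03,0,0.5]
    - [0.001,0.001,0.055,0,0.5]
    - [0.001,0.001,0.063,0,0.5]
    - [0.001,0.001,0.063,0,0.5]
    - [0.001,0.001,0.063,0,0.5]
    - [0.001,0.001,0.063,0,1]
    - [0.001,0.001,0.063,0,1]
    - [0.001,0.001,0.063,0,1]

```text
t: 44.37
ee_pos: [502.4, -329.9, 97.8]
tool_rot: [0.003, 3.14, -0.001]
force: [0.4, -0.1, -0.5]
gripper_width: 30.8
grasp_force: 0.0
```

arm_command:
  deltas:
    - [0,0,0,0,1]
    - [0,0,0,0,1]
    - [0,0,0,0,1]
    - [0,0,0,0,1]

```text
t: 44.7
ee_pos: [502.0, -329.3, 96.8]
tool_rot: [0.003, 3.141, 0.001]
force: [-0.1, 1.8, 3.3]
gripper_width: 14.1
grasp_force: 30.0
```

Run:
```python
from h import *
o=observe();print(o['grasp_force'],o['force'],o['qpos'].round(2))
go((503,-382,97),90)
```

```text
30.000763130374253 [-0.11458598  1.83996143  3.26045252] [-0.19  0.45  0.89  1.77 -0.39  1.11  2.4 ]
t 44.7 ee [ 502.  -329.3   96.8] yawY 89.9 q7 2.4 w 14.1 d [-0.0011 -0.0527 -0.0002] tw -0.1 rows 2
```

arm_command:
  deltas:
    - [0,-0.008,0,0,1]
    - [0,-0.016,0,0,1]
    - [0,-0.024,0,0,1]
    - [0,-0.032,0,0,1]
    - [0,-0.04,0,0,1]
    - [0,-0.047,0,0,1]
    - [0,-0.0525,0,0,1]
    - [0,-0.0525,0,0,1]

```text
t: 45.37
ee_pos: [501.5, -380.1, 96.7]
tool_rot: [-0.002, -3.141, -0.008]
force: [-5.7, 14.1, 14.8]
gripper_width: 13.9
grasp_force: 30.0
```

arm_command:
  deltas:
    - [0,0,0,0,1]
    - [0,0,0,0,1]
    - [0,0,0,0,1]

```text
t: 45.62
ee_pos: [501.5, -379.1, 96.7]
tool_rot: [-0.001, -3.14, -0.009]
force: [-6.1, 13.9, 12.3]
gripper_width: 13.6
grasp_force: 30.0
```

Run:
```python
from h import *
o=observe();print(o['grasp_force'],o['force'],o['qpos'].round(2))
go((503,-382,97),90)
c=camera_info('wrist');im=grab_frame('wrist');cv2.imwrite('pics/w21.png',im[...,::-1])
```

```text
30.00238913926296 [-6.14152996 13.88132049 12.29217537] [-0.08  0.51  0.87  1.69 -0.43  1.14  2.49]
t 45.62 ee [ 501.5 -379.1   96.7] yawY 90.0 q7 2.49 w 13.6 d [-0.0015 -0.0029 -0.0003] tw -0.0 rows 1
```

Travel is only 49.8 mm so far, so I'm pulling 3 mm further.

arm_command:
  deltas:
    - [0,-0.002,0,0,1]
    - [0,-0.0035,0,0,1]
    - [0,-0.0035,0,0,1]
    - [0,-0.0035,0,0,1]
    - [0,-0.0035,0,0,1]

```text
t: 46.08
ee_pos: [501.5, -382.4, 96.7]
tool_rot: [-0.001, -3.14, -0.009]
force: [-5.6, 14.4, 14.8]
gripper_width: 13.8
grasp_force: 30.0
```

Run:
```python
from h import *
o=observe();print(o['grasp_force'],o['force'])
go((502,-382,97),90)
```

```text
30.002464366843924 [-5.59197975 14.40592763 14.75764431]
t 46.08 ee [ 501.5 -382.4   96.7] yawY 90.0 q7 2.49 w 13.8 d [-0.0005  0.0004 -0.0003] tw -0.0 rows 1
```

arm_command:
  deltas:
    - [0,0.002,0,0,1]
    - [0,0.004,0,0,1]
    - [0,0.005,0,0,1]
    - [0,0.005,0,0,1]
    - [0,0.005,0,0,1]

```text
t: 46.5
ee_pos: [501.5, -378.0, 96.7]
tool_rot: [-0.001, -3.14, -0.008]
force: [-5.1, 10.7, 11.8]
gripper_width: 14.1
grasp_force: 30.0
```

Run:
```python
from h import *
o=observe();print(o['grasp_force'],o['force'])
go((502,-377.3,97),90)
```

```text
30.00216321554035 [-5.08175529 10.69866943 11.84109715]
t 46.5 ee [ 501.5 -378.    96.7] yawY 90.0 q7 2.48 w 14.1 d [-0.0005  0.0007 -0.0003] tw -0.0 rows 1
```

arm_command:
  deltas:
    - [0,0.001,0,0,1]
    - [0,0.002,0,0,1]
    - [0,0.002,0,0,1]
    - [0,0.002,0,0,1]

```text
t: 46.83
ee_pos: [501.6, -377.8, 96.8]
tool_rot: [-0.003, -3.141, -0.003]
force: [-2.2, 5.2, 6.6]
gripper_width: 13.8
grasp_force: 30.0
```

Run:
```python
from h import *
o=observe();print(o['grasp_force'],o['force'])
go((502,-377.3,97),90)
```

```text
30.00121691264212 [-2.1966526   5.2150709   6.64985718]
t 46.83 ee [ 501.6 -377.8   96.8] yawY 89.9 q7 2.48 w 13.8 d [-0.0004  0.0005 -0.0002] tw -0.1 rows 1
```

The force falls away while the position holds at about 48.5 mm, so the sear has it. Letting go and rising.

arm_command:
  deltas:
    - [0,0,0,0,0.6]
    - [0,0,0,0,0.6]
    - [0,0,0,0,0.6]
    - [0,0,0,0,0.6]
    - [0,0,-0.03,0,0.6]
    - [0,0,-0.065,0,0.6]
    - [0,0,-0.08,0,0.6]
    - [0,0,-0.08,0,0.6]

```text
t: 47.5
ee_pos: [503.0, -380.3, 180.6]
tool_rot: [0.004, 3.137, -0.005]
force: [-0.4, 0.0, -0.3]
gripper_width: 34.8
grasp_force: 0.0
```

Run:
```python
from h import *
c=camera_info('wrist');im=grab_frame('wrist');cv2.imwrite('pics/w22.png',im[...,::-1])
for ce,s in blobs(im.max(2)<45,200,4000): print(ce.round(0),s,pt('wrist',ce,85,c)[0].round(1))
print(proj('wrist',[(502,-377.5,125),(502,-329,125),(439.5,-252,85)],c).round(0))
go((439.5,-252,130),90)
```

```text
[490. 158.] [ 458  137   62   45 1930] [ 438.2 -261.    85. ]
[634. 206.] [627 196  13  22 214] [469.3 -98.8  85. ]
[332. 251.] [ 322  209   21   83 1586] [ 509.8 -376.9   85. ]
[[332. 260.]
 [408. 260.]
 [501. 160.]]
t 47.55 ee [ 502.4 -379.5  178.4] yawY 89.9 q7 2.43 w 34.6 d [0.0633 0.1274 0.048 ] tw -0.1 rows 4
```

View pics/w22.png

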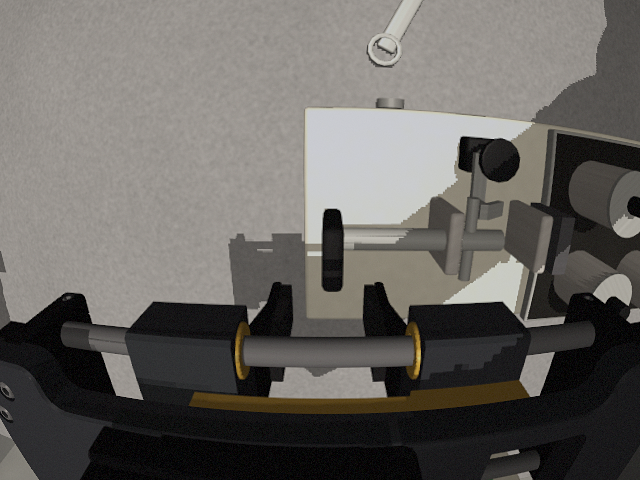

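The striker is latched, with its plate held back at (332,251). The pad is at (500,160), as predicted. Moving over the pad with the fingers shut.

arm_command:
  deltas:
    - [0.015,0.03,0,0,1]
    - [0.03,0.06,0,0,1]
    - [0.045,0.09,0,0,1]
    - [0.06,0.12,0,0,1]
    - [0.063,0.1275,0.02,0,1]
    - [0.063,0.1275,0.05,0,1]
    - [0.063,0.1275,0.05,0,1]
    - [0.063,0.1275,0.05,0,1]

```text
t: 48.22
ee_pos: [437.6, -250.6, 125.5]
tool_rot: [-0.004, -3.138, 0.0]
force: [0.4, 0.1, 1.3]
gripper_width: 0.9
grasp_force: 0.0
```

arm_command:
  deltas:
    - [0,0,0,0,1]
    - [0,0,0,0,1]
    - [0,0,0,0,1]
    - [0,0,0,0,1]

```text
t: 48.55
ee_pos: [439.3, -251.6, 127.3]
tool_rot: [0.004, 3.141, -0.001]
force: [-0.1, -0.3, -0.6]
gripper_width: 0.3
grasp_force: 0.0
```

Run:
```python
from h import *
go((439.5,-252,76.5),90)
```

```text
t 48.55 ee [ 439.3 -251.6  127.3] yawY 89.8 q7 2.15 w 0.3 d [-0.0002 -0.0004  0.0508] tw -0.2 rows 2
```

Press to about 9 mm, hold briefly, then withdraw.

arm_command:
  deltas:
    - [0,0,0.025,0,1]
    - [0,0,0.038,0,1]
    - [0,0,0.042,0,1]
    - [0,0,0.046,0,1]
    - [0,0,0.049,0,1]
    - [0,0,0.051,0,1]
    - [0,0,0.052,0,1]
    - [0,0,0.052,0,1]

```text
t: 49.22
ee_pos: [439.2, -251.3, 75.1]
tool_rot: [0.003, 3.141, -0.0]
force: [-2.1, 1.2, 5.7]
gripper_width: 0.6
grasp_force: 2.9
```

Run:
```python
from h import *
o=observe();print(o['force'])
c=camera_info('wrist');im=grab_frame('wrist');cv2.imwrite('pics/w23.png',im[...,::-1])
t=grab_frame('top')
for ce,s in blobs(t.max(2)<45,40,800):
    if ce[0]>440: print(ce.round(0),s,pt('top',ce,110)[0].round(0))
go((439.5,-252,76.5),90)
```

```text
[-2.09673816  1.21087742  5.69060606]
[543. 245.] [522 215  35  64 103] [ 483. -397.  110.]
[592. 273.] [580 248  21  56 193] [ 430. -490.  110.]
[597. 287.] [577 254  31  68 109] [ 402. -499.  110.]
t 49.32 ee [ 439.2 -251.3   75.3] yawY 89.9 q7 2.24 w 0.5 d [-0.0003 -0.0007 -0.0012] tw -0.1 rows 1
```

Pressed 10 mm with about 6 N. Withdrawing to check.

arm_command:
  deltas:
    - [0,0,-0.03,0,1]
    - [0,0,-0.07,0,1]
    - [0,0,-0.11,0,1]
    - [0,0,-0.15,0,1]
    - [-0.03,-0.02,-0.175,0,1]
    - [-0.065,-0.04,-0.175,0,1]
    - [-0.1,-0.05,-0.175,0,1]
    - [-0.1,-0.05,-0.175,0,1]

```text
t: 49.98
ee_pos: [544.7, -300.7, 245.5]
tool_rot: [0.004, -3.135, 0.007]
force: [0.1, 2.3, -2.7]
gripper_width: 0.4
grasp_force: 0.0
```

arm_command:
  deltas:
    - [0,0,0,0,1]
    - [0,0,0,0,1]
    - [0,0,0,0,1]
    - [0,0,0,0,1]

```text
t: 50.32
ee_pos: [538.0, -301.2, 250.7]
tool_rot: [0.004, 3.139, 0.002]
force: [-0.7, 0.5, 0.2]
gripper_width: 0.8
grasp_force: 0.0
```

Run:
```python
from h import *
c=camera_info('wrist');im=grab_frame('wrist');cv2.imwrite('pics/w24.png',im[...,::-1])
for p in((461,-40),(461,-130.5),(552,-41),(551,-130.5)): print(rim(p,z=114,r=28))
for ce,s in blobs(im.max(2)<45,100,4000): print(ce.round(0),s,pt('wrist',ce,115,c)[0].round(0))
print(proj('wrist',[(502,-377.5,115),(502,-329,115),(440,-252,85)]+[(x,y,130) for x in(461,552) for y in(-41,-131)],c).round(0));go((480,0,250))
t=grab_frame('scene');cv2.imwrite('pics/s24.png',t[...,::-1])
o=cv2.imread('pics/scene0.png')[...,::-1]
for n,I in(('old',o),('new',t)):
    for ce,s in blobs(I.max(2)<45,30,9000):
        if ce[0]<330 and 180<ce[1]<300: print(n,ce.round(0),s)
print(proj('scene',[(502,-377.5,100),(502,-329,100)]).round(0))
```

```text
[(463.2, -42.2, 28.1)]
[(462.5, -132.0, 28.2)]
[(555.8, -47.0, 29.9)]
[(551.0, -133.5, 28.5)]
[367. 114.] [362  97  26  32 184] [ 445. -270.  115.]
[526. 145.] [513 136  26  20 392] [ 463. -127.  115.]
[602. 153.] [591 145  23  18 321] [462. -34. 115.]
[295. 186.] [285 157  20  58 860] [ 504. -327.  115.]
[515. 244.] [504 234  23  22 345] [ 554. -127.  115.]
[588. 246.] [577 236  22  20 299] [556. -36. 115.]
[541. 255.] [524 241  39  22 411] [565. -95. 115.]
[274. 388.] [ 197  368  129   31 1044] [ 711. -357.  115.]
[[234. 186.]
 [293. 185.]
 [383. 110.]
 [607. 154.]
 [531. 144.]
 [593. 246.]
 [519. 247.]]
t 50.57 ee [ 538.8 -300.8  250.2] yawY 89.9 q7 2.28 w 0.6 d [0.0592 0.3007 0.0004] tw 0.0 rows 8
old [146. 207.] [138 192  18  33 363]
old [195. 202.] [187 197  16  12 132]
old [255. 248.] [ 199  214  114   72 5449]
new [146. 207.] [138 192  18  33 361]
new [195. 202.] [187 197  16  12 131]
new [241. 202.] [238 196   8  12  80]
new [284. 209.] [280 204   8  11  72]
new [255. 253.] [ 199  216  114   70 2733]
[[125. 201.]
 [146. 205.]]
```

The striker is home (plate at y = -327), and all four knobs and cover discs are where they should be on the deck. Handing in.

```bash
python3 -c "from bench import job_done;print(job_done())"
```

```text
the job is handed in; nothing more can be done
None
```

All four cans were covered and standing on the deck, the striker was latched, fired and back home, and the job was handed in at about 50 s; I never touched the other bench items and took no final picture of them.

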